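# Walk a job tray over the sill of its sprung bench dock

## Task

Put the metal job tray home in its wooden dock: raise the end nearest the dock over the sill, slide the tray in over the sill, push it against the sprung fence and set the other end down behind the sill, so that the tray lies flat on the dock's floor, held between fence and sill. Small work lies loose in it, so never pick the tray up off everything, do not tip it steeply or lose what is in it, and work by feel: never load the sill or the fence with more than about 20 N. Leave the jar, the solder spool and the loupe where they stand.

Things in the scene. Friction and masses are not known exactly. Their poses are not given: they have to be found in the camera images.
- tray: open metal tray 110 x 90 x 32 mm (own x, y, z), walls 3 mm, a cross wall in the middle, 0.4 to 0.65 kg, on the bench at the robot's right, +x end towards the dock. Origin: centre of the underside, z up. Over each end a wire handle: round bar 9 mm thick, straight for 44 mm along y, centre 24 mm above the rim, open below; the bar turns in the fingers as the tray tilts
- tray_front (a point): middle of the tray's leading lower edge (tray x = +55 mm, z = 0)
- tray_rear (a point): middle of the tray's trailing lower edge (tray x = -55 mm, z = 0)
- front_handle (a point): centre of the bar of the handle over the leading end (tray x = +52 mm, z = 56 mm)
- rear_handle (a point): centre of the bar of the handle over the trailing end (tray x = -52 mm, z = 56 mm)
- dock: fixed wooden dock. Origin: on the bench under the middle of the sill's inner face; +x is the way in (about world +y), z up. Floor: board 8 mm thick. Entrance: sill, x = -14 to 0 mm. Sides: cheeks 26 mm high, 96 mm apart, mouth flared. Far end: sprung fence, springs, back block (x = 152 to 166 mm, 26 mm high). The seated tray's origin is at dock x 55, y 0, z 8 mm, axes alike
- sill: fixed wooden bar across the dock's entrance, 14 mm thick, 106 mm long, its rounded top 20 mm above the bench and 12 mm above the dock's floor; same origin and axes as the dock
- fence: sprung bar across the dock's far end, 94 mm long, 12 thick, top 22 above the bench. Origin: middle of the lower edge of its face to the sill, at dock x 107 mm when free: 3 mm less room than the tray's length. Gives 7.5 mm along +x, damped, then stops hard: 3 N to start, 7.5 N at 3 mm, 14.25 N at 7.5 mm. The tray's trailing end drops behind the sill at 3 to 5 mm
- brass_weight: small turned metal weight, 19 x 19 x 20 mm, loose in the tray; origin under its centre
- green_wax_b: block of carving wax, 18 x 26 x 20 mm, loose in the tray; origin under its centre
- jar: bystander: glass jar with dark lid, 48 mm across, 63 mm high, beyond the dock; origin under its centre
- solder_spool: bystander: spool, 48 mm across, 32 mm high, at the back right; origin under its centre
- loupe: bystander: black eye loupe standing in front at the right, 39 mm across, 30 mm high; origin under its centre
Things that resemble listed ones, but are neither listed nor needed, are in the scene too. What is shaped like the tray but green is not meant.

How it is judged:
By the outcome, as a careful person would: the job done as asked, in the order asked, and still so for the second after the job is handed in, with the robot touching nothing.
It also fails if it takes over 67 s, if anything falls off the work surface, if the arm or the gripper's body presses on something with over 40 N, if the wrist force passes 120 N, or if a joint passes its speed limit or range.

## Robot

A 6-joint arm with a two-finger parallel gripper is mounted at the origin on a cart in front of the work surface, level with it; the furniture and walls round the work are solid. World frame = base frame: x ahead of the robot, y to its left, z up, the work surface at z = 0. Lengths are in m, angles in rad, forces in N, time in s.
With the tool pointing down it reaches from about 0.275 to 0.725 m from the base axis. Payload 5.6 kg.
Tool frame: the origin (TCP) lies at the very end of the fingers, on their centre line; the grasp point (between the pads) lies 19 mm behind it (arm.hold_point_z is the distance from the TCP to the grasp point, in m); z points along the fingers, x is the direction in which the jaws open and shut, and the axes are right-handed (so a half turn about z gives the same grasp; the last joint's range is limited). The gripper opens to 85 mm and grips with 20 to 120 N. Pads are 22 mm wide; open, the fingers measure 114 mm over their backs; the gripper's body (76 mm by 85 mm) begins 54 mm behind the grasp point. The pads swing forward as they close: fully open they stand 13 mm farther back than shut.
Start: joints at [0.285, 0.255, 0.108, 0, -1.424, -0.285], TCP at [0.55, 0, 0.196] pointing down, gripper open.
Joint ranges: [-2.95, 2.95], [-1.21, 1.97], [-1.09, 1.5], [-2.87, 1.71], [-2.94, -0.07], [-3.05, 3.05]. Speed limits (rad/s): [2.57, 2.57, 3.14, 3.14, 3.14, 3.14].

## Interface

Orientations are given as a unit quaternion [w, x, y, z].
In Python, from workcell import get_obs, vision, job_done, arm gives the robot as it stands. The module is installed in compiled form; this text tells all that it offers.
- The arm moves only by the tool arm_command, never from a script. Its argument "rows" is a list of rows, each an object of numbers: "fingers": the finger opening in cm, from 0 to 8.54; "tx", "ty", "tz": the shift along the tool's x, y, z in cm; "wx", "wy", "wz": the turn, a rotation vector about the tool's x, y, z in degrees. A call has 1 to 10 rows; each row shifts and turns the commanded pose from where the row before left it, along the tool's axes as they then stand; what a row does not reach is not made up. A row lasts 1/10 s, in which the tool goes at most 50 mm and 8.59 degrees, less where a joint would pass 70% of its speed; a pose out of reach is approached as far as the arm can. A call is refused whole if a number of a shift passes 5 or a number of a turn 8.59, either way. A call with a gripper value outside its range is refused whole. The fingers move at their own pace and stop on an object; "squeeze" is the grip in N (left out, the last holds). Time passes only in rows, so rows that do not move let the fingers close. It gives the time, the measured TCP pose, the force and the opening at its end, in the units of the state.
- get_obs(): the state, without advancing time (a new reading comes with each control period).
- vision.get_image(name): name is "scene" or "side" or "wrist"; returns (picture, depth): 420x560x3 uint8, blue, green, red; 420x560 float32, m along the optical axis (not along the pixel's ray), 0 where there is no reading.
- vision.camera_model(name): a dict with "K" (3x3 intrinsics, pixels), "dist_coeffs" ([k1, k2, p1, p2, k3] as OpenCV has them; the pictures are not rectified), "extrinsics" (4x4, takes a point from camera to world coordinates); the wrist camera has in their place "mount" (4x4, takes a point from camera to tool coordinates, whose origin is the TCP and whose axes are the tool frame's). Camera axes: x right, y up, looking along -z (the intrinsics and any distortion apply to the point x, -y, -z); pixel columns grow to the right and rows downward; lengths in m; the calibration is good to about 2 mm. A picture is of the moment at which its call begins: read the wrist's pose just before it. camera_model takes no time and is no camera call.
- job_done(): hands the job in, once; it reports no verdict.
The state is a dict: "time_s": time; "joints": joint angles; "qvel": joint speeds; "joint_efforts": joint torques, N m; "position": TCP position; "tool_rot": TCP orientation; "wrist_force": force on the tool from outside, world axes, zero at the start; "torque": the same for the moment, N m; "opening": finger opening in m.
Only numpy, scipy, OpenCV 4.12 (cv2) and the standard library are available. Lean on these libraries where they do the work, as an engineer would, in place of code of your own. Each camera call takes 0.05 s, during which the arm holds its last target.

## Working session

There is one attempt and no reset: what is moved stays moved. The work goes in short steps, Python scripts to look and compute and a tool call to move; the robot and the scene stay as the last step left them, time stands still between calls to the robot, and variables do not carry over. Pictures are saved under pics/ and viewed, and the job is handed in when it is done.

Besides the shell and the picture viewer there is one more tool, called after ">>>" by a JSON object that holds its "name" and its "arguments", one argument or row to a line. arm_command: Moves the arm, as the interface text tells. Its arguments: {"type":"object","properties":{"rows":{"type":"array","items":{"type":"object","properties":{"fingers":{"type":"number"},"tx":{"type":"number"},"ty":{"type":"number"},"tz":{"type":"number"},"wx":{"type":"number"},"wy":{"type":"number"},"wz":{"type":"number"}}}},"squeeze":{"type":"number"}},"required":["rows"]}

```bash
mkdir -p pics; ls; cat > h.py <<'E'
import numpy as np, cv2
from workcell import get_obs, vision, job_done, arm
def R(q):
    from scipy.spatial.transform import Rotation as Ro
    return Ro.from_quat([q[1],q[2],q[3],q[0]]).as_matrix()
def shot(name,fn):
    o=get_obs(); p,d=vision.get_image(name); cv2.imwrite('pics/'+fn+'.png',p)
    cm=vision.camera_model(name)
    if 'extrinsics' in cm: T=np.array(cm['extrinsics'])
    else:
        B=np.eye(4);B[:3,:3]=R(o['tool_rot']);B[:3,3]=o['position'];T=B@np.array(cm['mount'])
    np.savez('pics/'+fn+'.npz',p=p,d=d,T=T,K=np.array(cm['K']),dc=np.array(cm['dist_coeffs']))
    return o
class V:
    def __init__(s,fn):
        z=np.load('pics/'+fn+'.npz'); s.p=z['p'];s.d=z['d'];s.T=z['T'];s.K=z['K'];s.dc=z['dc']
    def ray(s,uv):
        uv=np.asarray(uv,float).reshape(-1,1,2)
        n=cv2.undistortPoints(uv,s.K,s.dc).reshape(-1,2)
        dirs=np.c_[n[:,0],-n[:,1],-np.ones(len(n))]
        return s.T[:3,3],dirs@s.T[:3,:3].T
    def plane(s,uv,z):
        o,d=s.ray(uv); t=(z-o[2])/d[:,2]; return o+t[:,None]*d
    def depth(s,uv):
        o,d=s.ray(uv); uv=np.asarray(uv).reshape(-1,2).astype(int)
        return o+s.d[uv[:,1],uv[:,0]][:,None]*d
    def cloud(s):
        h,w=s.d.shape; u,v=np.meshgrid(np.arange(w),np.arange(h))
        P=s.depth(np.c_[u.ravel(),v.ravel()]).reshape(h,w,3); P[s.d==0]=np.nan; return P
E
python3 - <<'E'
from h import *
o=shot('scene','s0');shot('side','d0');o2=shot('wrist','w0')
print(o,arm.hold_point_z)
for n in('s0','d0','w0'):
    v=V(n);print(n,v.T[:3,3],-v.T[:3,2],v.K[0,0],v.dc)
E
```

```text
pics
{'time_s': 0.0, 'joints': array([ 2.84599398e-01,  2.55747304e-01,  1.07005636e-01, -4.40968256e-04,
       -1.42389435e+00, -2.84577836e-01]), 'qvel': array([-0.00077897,  0.00058415, -0.00145356,  0.00013498,  0.00126944,
       -0.0003102 ]), 'joint_efforts': array([-4.48901856e-04, -3.86631560e+01,  2.37934113e+01,  5.36471218e+00,
       -6.25866101e-03, -4.57470776e-06]), 'position': array([5.49443451e-01, 4.40171917e-05, 1.95101280e-01]), 'tool_rot': array([-9.44073960e-04,  2.16928732e-05,  9.99999553e-01, -4.89500231e-05]), 'wrist_force': array([0.02942389, 0.52734677, 0.69649404]), 'torque': array([ 0.00062084,  0.0065702 , -0.02123155]), 'opening': 0.08513411725755514} 0.0187
s0 [-0.05444514 -0.85064608  1.06599447] [ 0.47871552  0.4569378  -0.7496928 ] 486.9034274228351 [0.00336782 0.         0.         0.         0.        ]
d0 [-0.10405669 -1.33228544  1.0955553 ] [ 0.41667152  0.66388942 -0.62099572] 546.331794507038 [-0.05579223  0.          0.          0.          0.        ]
w0 [ 0.54970189 -0.07613815  0.37235262] [-0.0022149   0.29941409 -0.95412069] 320.5146763539223 [-0.06296093  0.          0.          0.          0.        ]
```

View pics/s0.png

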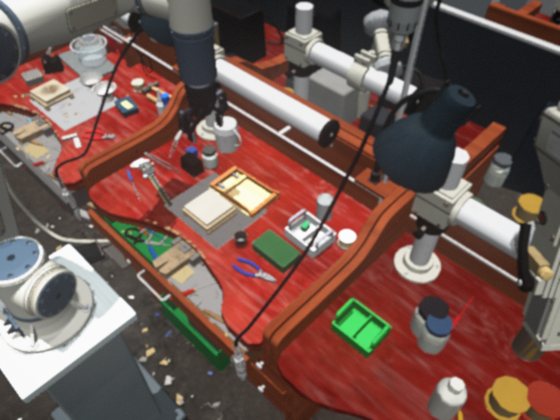

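View pics/d0.png

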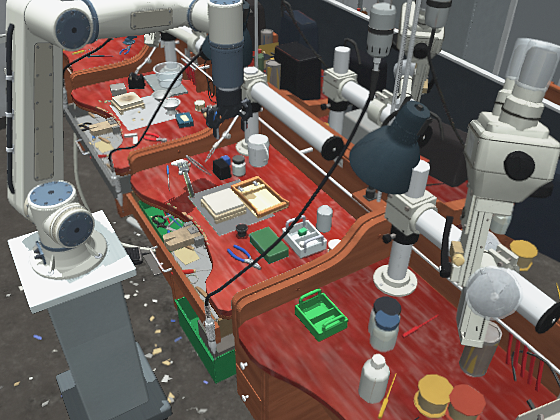

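View pics/w0.png

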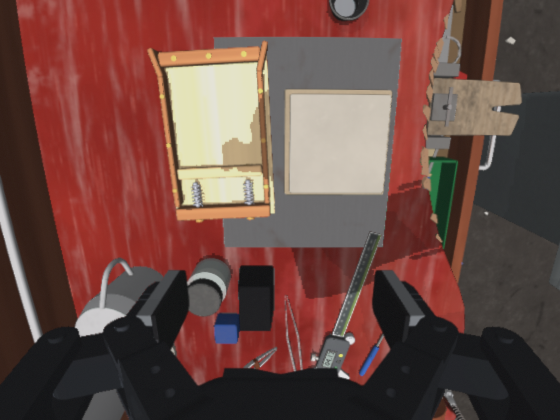

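The wrist view shows the dock: sill at the top (col 155–265, row 55), back block at row 212. The tray (grey, green wax in it) is at about (310,232) in the scene view. I'll enlarge both.

```bash
python3 - <<'E'
from h import *
a=V('s0').p[170:290,180:370]; b=V('d0').p[170:280,190:370]
cv2.imwrite('pics/s0c.png',cv2.resize(a,None,fx=4,fy=4,interpolation=cv2.INTER_CUBIC))
cv2.imwrite('pics/d0c.png',cv2.resize(b,None,fx=4,fy=4,interpolation=cv2.INTER_CUBIC))
v=V('w0')
print(v.depth([[215,55],[155,55],[265,50],[215,212],[182,214],[265,212],[215,100],[340,140],[345,8],[220,172]]).round(3))
E
```

```text
[[ 0.615 -0.134  0.018]
 [ 0.676 -0.134  0.022]
 [ 0.564 -0.137  0.025]
 [ 0.623  0.032  0.026]
 [ 0.661  0.034  0.025]
 [ 0.566  0.032  0.024]
 [ 0.619 -0.09   0.008]
 [ 0.488 -0.05   0.042]
 [ 0.482 -0.181  0.006]
 [ 0.616 -0.013  0.021]]
```

View pics/s0c.png

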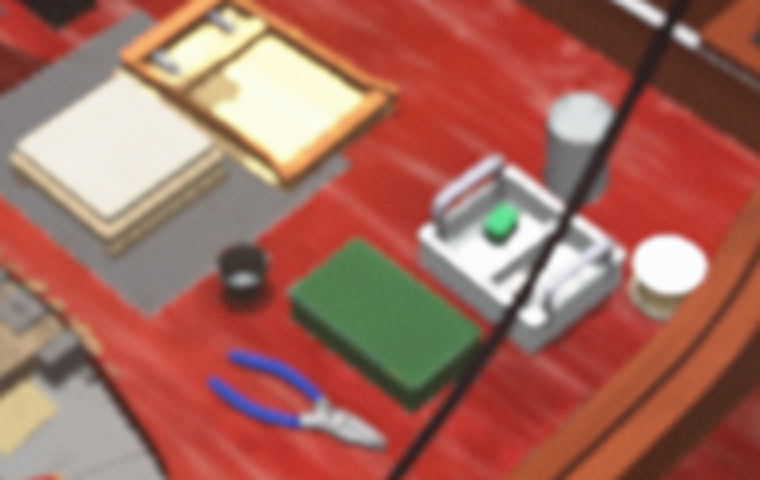

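View pics/d0c.png

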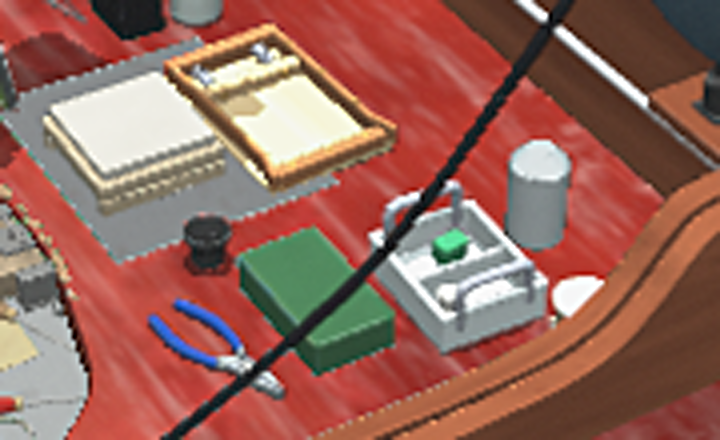

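```bash
python3 - <<'E'
from h import *
for n in('s0','d0'):
    C=V(n).cloud(); 
    m=(C[...,0]>.42)&(C[...,0]<.85)&(C[...,1]>-.56)&(C[...,1]<-.18)&(C[...,2]>-.02)&(C[...,2]<.3)
    P=C[m]; print(n,len(P))
    H=np.full((20,22),np.nan)
    for p in P:
        i=int((p[1]+.56)/.02);j=int((p[0]-.42)/.02)
        if i<20 and j<22:H[i,j]=np.nanmax([H[i,j],p[2]])
    print('      '+' '.join('%4d'%(420+20*j) for j in range(22)))
    for i in range(20): print('%5d '%(-560+20*i),' '.join('   .' if np.isnan(h) else '%4d'%(h*1000) for h in H[i]))
E
```

```text
s0 21484
       420  440  460  480  500  520  540  560  580  600  620  640  660  680  700  720  740  760  780  800  820  840
 -560     5   51   62   62   67   57    0    5    2    3    3    4    2    8  287  204  180   30    .    .    .    .
 -540     3   56   65   62   64   61    3    3    4    2    4    3    3    5  276  259   16   15  125    2    0    .
 -520     3    4    2    5    3    5    3    4    4    3    4    4    4    4    4    1  244    6  126    4   82   77
 -500    64   62   63   62   63   63   64   64   67   71   81   94  119  141  153  157  158  157  157  157  157   77
 -480    63   64   64   61   62   63   63   65   65   71   80   95  115  141  156  157  158  158  159  160  159    .
 -460    63   62   64   63   62   65   63   64   69   71   81   94  118  144  158  157  159  159  158  158  158    .
 -440   134   57    .   59   56   58   58   59    .   64   76   87  101  128  144  151  154  153  155  146  154    .
 -420   146  155  169  186  203  223  243  266  289  299    4    4   36   36   32    0    .  146  148  163  167  140
 -400     6    3    7    4    6    6   
[... 3129 characters left out ...]
-280     8    9    6   42   38   40   40    5   51   61   61   64   60   72   85   83    .    5  127    8  154  157
 -260     3   10    4   41   40   41   40    2   49   62   59   59   31   28  258  294  299  299  292  257  174  167
 -240    15   12    3   39   40   40   38    4    8    2    .    1    4    3    3  283  294  294  127    5  194  193
 -220     4    5   32   31    .    .    .    0    5    5    1    1    5    1    5  285  295  293  285    4  193  196
 -200     6    6   33   33   30    5    2    7    6    4    5    3    4    3    4  286  294  296  286    7  178  177
 -180     .    .    .    .    .    .    .    .    .    .    .    .    .    .    .    .    .    .    .    .    .    .
```

```bash
python3 - <<'E'
from h import *
v=V('s0');w=V('d0')
for n,pts in (('s0',[(250,345),(270,310),(290,280),(305,255),(322,225),(330,208),(345,180),(360,150),(372,125)]),('d0',[(250,262),(285,215),(300,195),(320,165),(340,138),(355,110)])):
    x=V(n)
    for (u,r) in pts:
        g=x.p[r,u-14:u+15].astype(int).sum(1); k=int(np.argmin(g)); uu=u-14+k
        print(n,uu,r,g[k],x.depth([[uu,r]]).round(3)[0])
C=v.cloud()
m=(C[...,0]>.3)&(C[...,0]<.8)&(C[...,1]>-.55)&(C[...,1]<.1)&(C[...,2]>.11)&(C[...,2]<.6)
P=C[m]
H={}
for p in P:
    k=(int(np.floor(p[0]/.04)),int(np.floor(p[1]/.05))); a=H.setdefault(k,[9,-9,0]); a[0]=min(a[0],p[2]);a[1]=max(a[1],p[2]);a[2]+=1
for k in sorted(H):
    if H[k][2]>5: print('x%.2f y%.2f'%(k[0]*.04,k[1]*.05),np.round(H[k],2))
E
```

```text
s0 255 345 107 [ 0.297 -0.431 -0.01 ]
s0 262 310 118 [ 0.335 -0.42   0.093]
s0 285 280 123 [ 0.412 -0.419  0.132]
s0 303 255 124 [ 0.476 -0.416  0.162]
s0 321 225 162 [ 0.537 -0.414  0.217]
s0 330 208 124 [ 0.566 -0.413  0.251]
s0 344 180 103 [ 0.613 -0.409  0.304]
s0 360 150 96 [ 0.66  -0.408  0.362]
s0 372 125 83 [ 0.693 -0.408  0.412]
d0 253 262 53 [ 0.394 -0.42   0.119]
d0 299 215 103 [ 0.537 -0.412  0.212]
d0 313 195 98 [ 0.579 -0.411  0.26 ]
d0 334 165 106 [ 0.642 -0.408  0.33 ]
d0 330 138 62 [ 0.754 -0.24   0.292]
d0 342 110 40 [1.039 0.067 0.171]
x0.28 y0.00 [ 0.59  0.6  29.  ]
x0.28 y0.05 [ 0.58  0.59 26.  ]
x0.32 y0.05 [  0.58   0.6  105.  ]
x0.36 y-0.45 [ 0.11  0.12 48.  ]
x0.36 y0.05 [  0.57   0.6  120.  ]
x0.40 y-0.45 [ 0.11  0.15 82.  ]
x0.40 y0.05 [  0.57   0.6  134.  ]
x0.44 y-0.45 [ 0.14  0.17 86.  ]
x0.44 y-0.05 [ 0.29  0.35 66.  ]
x0.44 y0.00 [ 0.29  0.35 50.  ]
x0.44 y0.05 [  0.57   0.6  232.  ]
x0.48 y-0.45 [ 0.17  0.2  94.  ]
x0.48 y-0.05 [2.500e-01 6.000e-01 1.692e+03]
x0.48 y0.00 [2.50e-01 6.00e-01 6.38e+02]
x0.48 y0.05 [  0.55   0.6  185.  ]
x0.52 y-0.45 [ 0.
[... 938 characters left out ...]
y-0.20 [2.40e-01 3.00e-01 3.51e+02]
x0.72 y-0.15 [2.40e-01 2.90e-01 3.29e+02]
x0.72 y-0.10 [2.3e-01 3.0e-01 3.2e+02]
x0.72 y-0.05 [2.40e-01 3.00e-01 2.99e+02]
x0.72 y0.00 [2.4e-01 3.0e-01 2.9e+02]
x0.72 y0.05 [2.40e-01 3.00e-01 2.72e+02]
x0.76 y-0.55 [ 0.12  0.54 50.  ]
x0.76 y-0.50 [1.10e-01 5.00e-01 3.71e+02]
x0.76 y-0.45 [1.20e-01 4.70e-01 3.23e+02]
x0.76 y-0.40 [1.20e-01 4.10e-01 3.37e+02]
x0.76 y-0.35 [ 0.12  0.15 91.  ]
x0.76 y-0.30 [ 0.12  0.29 74.  ]
x0.76 y-0.25 [1.20e-01 3.00e-01 1.94e+02]
x0.76 y-0.20 [ 0.12  0.3  94.  ]
x0.76 y-0.15 [ 0.12  0.3  92.  ]
x0.76 y-0.10 [ 0.12  0.3  88.  ]
x0.76 y-0.05 [ 0.12  0.29 94.  ]
x0.76 y0.00 [ 0.12  0.29 73.  ]
x0.76 y0.05 [ 0.12  0.29 75.  ]
```

>>> {"name": "arm_command", "arguments": {
  "rows": [
    {"ty":-4},
    {"ty":-5},
    {"ty":-5},
    {"ty":-4},
    {"wz":8.5},
    {"wz":8.5},
    {"wz":8.5},
    {"wz":8.5},
    {"wz":8.5},
    {"wz":8.5}
  ]
}}

```text
validation failed for argument at $.ro...
```

>>> {"name": "arm_command", "arguments": {
  "rows": [
    {"wz":8.5},
    {"wz":8.5},
    {"wz":8.5},
    {"wz":8.5},
    {"wz":5},
    {},
    {}
  ]
}}

```text
validation failed for argument at $.ro...
```

```bash
python3 - <<'E'
from h import *
o=shot('wrist','w1'); print(o['time_s'],o['position'],o['tool_rot'],o['joints'],o['wrist_force'],o['qvel'].max())
E
```

```text
0.15 [5.49581834e-01 2.29082832e-05 1.95321051e-01] [-7.13446259e-04  3.82409237e-05  9.99999744e-01 -4.31382014e-05] [ 2.84576522e-01  2.55594940e-01  1.07311771e-01 -3.21308475e-04
 -1.42390688e+00 -2.84605755e-01] [ 0.37292319 -0.19035148 -0.56256409] 0.004623726446674572
```

View pics/w1.png

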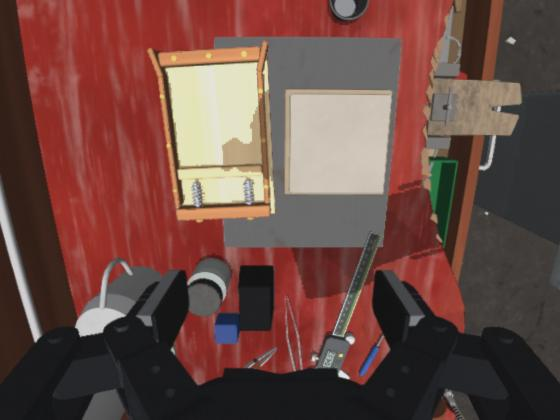

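>>> {"name": "arm_command", "arguments": {
  "rows": [
    {"fingers":8.5,"tx":0,"ty":-4,"tz":0,"wx":0,"wy":0,"wz":0},
    {"fingers":8.5,"tx":0,"ty":-5,"tz":0,"wx":0,"wy":0,"wz":0},
    {"fingers":8.5,"tx":0,"ty":-5,"tz":0,"wx":0,"wy":0,"wz":0},
    {"fingers":8.5,"tx":0,"ty":-4,"tz":0,"wx":0,"wy":0,"wz":0},
    {"fingers":8.5,"tx":0,"ty":0,"tz":0,"wx":0,"wy":0,"wz":8.5},
    {"fingers":8.5,"tx":0,"ty":0,"tz":0,"wx":0,"wy":0,"wz":8.5}
  ]
}}

```text
time_s: 0.8
position: [0.5495, -0.1815, 0.1954]
tool_rot: [-0.001, 0.152, 0.988, 0.0]
wrist_force: [-0.8, 0.9, -0.3]
opening: 0.0849
```

>>> {"name": "arm_command", "arguments": {
  "rows": [
    {"fingers":6,"wz":8.5},
    {"fingers":6,"wz":8.5},
    {"fingers":6,"wz":8.5},
    {"fingers":6,"wz":8.5},
    {"fingers":6,"wz":8.5},
    {"fingers":6,"wz":8.5},
    {"fingers":6,"wz":8.5},
    {"fingers":6,"wz":8.5},
    {"fingers":6,"wz":5},
    {"fingers":6}
  ]
}}

```text
validation failed for argument at $.ro...
```

```bash
python3 - <<'E'
from h import *
o=shot('wrist','w1'); print(o['time_s'],o['position'],o['tool_rot'],o['joints'],o['wrist_force'],o['qvel'].max())
E
```

```text
0.8 [ 0.54952085 -0.18145462  0.19538812] [-5.26851306e-04  1.52041232e-01  9.88374011e-01  3.19720824e-05] [-4.89815069e-02  3.13510154e-01  1.86660951e-01 -1.73998735e-04
 -1.44498856e+00 -2.56262991e-01] [-0.83783572  0.9100881  -0.328565  ] 0.024874928237215217
```

View pics/w1.png

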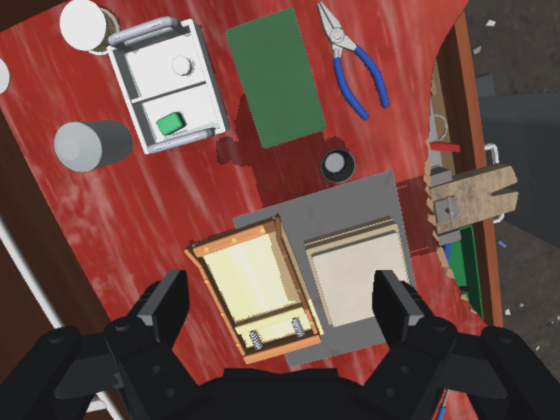

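```bash
cat > m.py <<'E'
from h import *
import sys
v=V(sys.argv[1]); C=v.cloud()
# handles
m=(C[...,2]>.05)&(C[...,2]<.072)&(C[...,0]>.55)&(C[...,0]<.675)&(C[...,1]>-.42)&(C[...,1]<-.2)
n,l,st,ce=cv2.connectedComponentsWithStats(m.astype(np.uint8))
for i in range(1,n):
    if st[i,4]>40:
        P=C[l==i]; 
        d=np.linalg.svd(P[:,:2]-P[:,:2].mean(0))[2][0]; t=(P[:,:2]-P[:,:2].mean(0))@d
        print('hand',st[i],P.mean(0).round(4),'zq',np.quantile(P[:,2],[.1,.5,.9]).round(4),'mid',(P[:,:2].mean(0)+d*(t.min()+t.max())/2).round(4),'len',np.ptp(t).round(4),'dir',np.degrees(np.arctan2(d[1],d[0])).round(2))
E
python3 m.py w1
python3 - <<'E'
from h import *
cv2.imwrite('pics/w1c.png',cv2.resize(V('w1').p[0:170,40:240],None,fx=4,fy=3.5*1,interpolation=cv2.INTER_CUBIC))
cv2.imwrite('pics/w1d.png',cv2.resize(V('w1').p[200:370,170:340],None,fx=3.5,fy=3.5,interpolation=cv2.INTER_CUBIC))
E
```

```text
hand [108  16  69  31 771] [ 0.6232 -0.3621  0.0579] zq [0.0548 0.0585 0.0599] mid [ 0.6249 -0.3622] len 0.0669 dir -1.78
hand [148 129  64  25 611] [ 0.6277 -0.2593  0.058 ] zq [0.0555 0.0584 0.0601] mid [ 0.6287 -0.2594] len 0.0649 dir -2.74
```

View pics/w1c.png

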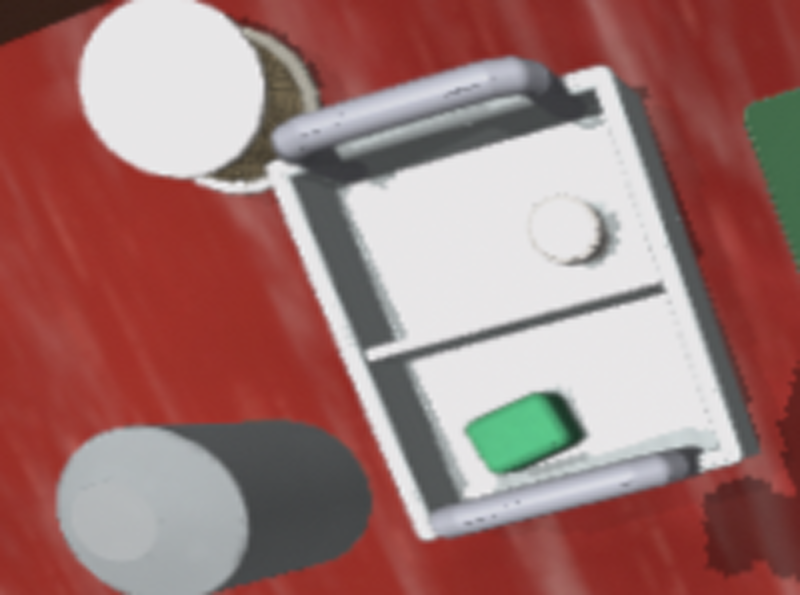

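View pics/w1d.png

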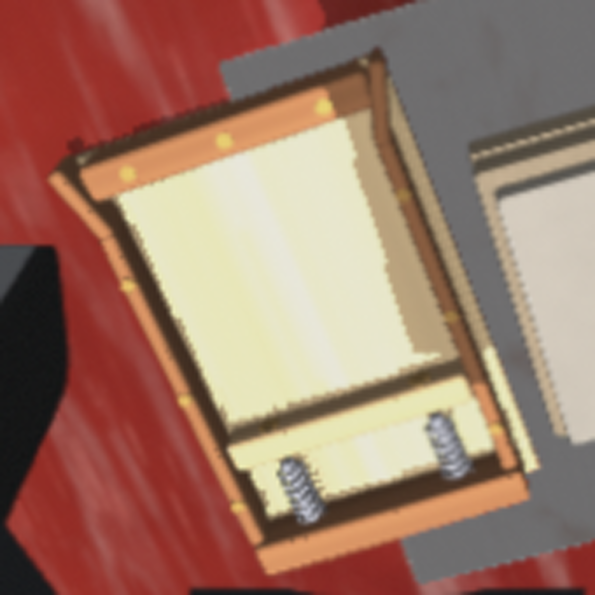

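```bash
python3 - <<'E'
from h import *
v=V('w1')
c=lambda pts,sx,sy,ox,oy: np.array([(a/sx+ox,b/sy+oy) for a,b in pts])
q=v.plane(c([(425,540),(748,458),(612,70),(270,165)],4,3.5,40,0),.032)[:,:2]
print('rim',q.round(4).tolist(),'ctr',q.mean(0).round(4),[np.linalg.norm(q[i]-q[(i+1)%4]).round(4) for i in range(4)])
for a,b in((3,0),(2,1)):
    e=q[b]-q[a];print('yaw',np.degrees(np.arctan2(e[1],e[0])).round(2))
for a,b in((0,1),(3,2)):
    e=q[b]-q[a];print('yaw-end',(np.degrees(np.arctan2(e[1],e[0]))-90).round(2))
# dock
k=lambda p:c(p,3.5,3.5,170,200)
print('block top',v.plane(k([(258,548),(270,573),(528,497),(518,473)]),.026)[:,:2].round(4).tolist())
print('cheekL(+x side) top',v.plane(k([(105,235),(240,508),(260,545)]),.026)[:,:2].round(4).tolist())
print('studs', v.plane(k([(128,286),(184,401),(237,508),(402,192),(449,316),(496,430)]),.026)[:,:2].round(4).tolist())
print('sill studs .02',v.plane(k([(128,174),(224,141),(324,107)]),.020)[:,:2].round(4).tolist())
print('fence',v.plane(k([(232,440),(462,367)]),.022)[:,:2].round(4).tolist())
C=v.cloud()
uv=k([(128,174),(224,141),(324,107),(264,560),(400,520),(520,485),(128,286),(449,316),(280,300),(250,450),(450,390)]).round().astype(int)
print(C[uv[:,1],uv[:,0]].round(4))
E
```

```text
rim [[0.6746, -0.2576], [0.5839, -0.2537], [0.5795, -0.3624], [0.6693, -0.3676]] ctr [ 0.6268 -0.3103] [np.float64(0.0908), np.float64(0.1088), np.float64(0.09), np.float64(0.1101)]
yaw 87.27
yaw 87.7
yaw-end 87.52
yaw-end 86.69
block top [[0.6661, 0.0274], [0.6658, 0.0402], [0.5613, 0.0355], [0.562, 0.0238]]
cheekL(+x side) top [[0.6713, -0.1141], [0.6662, 0.0076], [0.6649, 0.0262]]
studs [[0.6711, -0.0933], [0.6692, -0.0433], [0.6673, 0.0072], [0.5691, -0.099], [0.5676, -0.0483], [0.5647, 0.0028]]
sill studs .02 [[0.6575, -0.131], [0.6218, -0.1325], [0.5855, -0.134]]
fence [[0.6599, -0.0196], [0.5695, -0.0242]]
[[ 0.6578 -0.1298  0.0181]
 [ 0.6219 -0.1326  0.0193]
 [ 0.5853 -0.1332  0.0196]
 [ 0.6665  0.0337  0.0256]
 [ 0.6111  0.0325  0.0248]
 [ 0.5624  0.0299  0.0262]
 [ 0.6708 -0.0927  0.0258]
 [ 0.5678 -0.0489  0.0262]
 [ 0.6274 -0.0622  0.0076]
 [ 0.6563 -0.012   0.0207]
 [ 0.5756 -0.0173  0.0229]]
```

Measured: tray centre (0.627, −0.310) with yaw about 87.3°, and rim sides 108.8–110.1 mm and 90–90.8 mm, which match the given size. Front handle is at (0.629, −0.259, 0.056). The dock origin is about (0.6215, −0.1255) with yaw about 92.4°. Next I turn the tool so the jaws lie along the tray's length.

>>> {"name": "arm_command", "arguments": {
  "rows": [
    {"fingers":5,"tx":0,"ty":0,"tz":0,"wx":0,"wy":0,"wz":8.5},
    {"fingers":5,"tx":0,"ty":0,"tz":0,"wx":0,"wy":0,"wz":8.5},
    {"fingers":5,"tx":0,"ty":0,"tz":0,"wx":0,"wy":0,"wz":8.5},
    {"fingers":5,"tx":0,"ty":0,"tz":0,"wx":0,"wy":0,"wz":8.5},
    {"fingers":5,"tx":0,"ty":0,"tz":0,"wx":0,"wy":0,"wz":8.5},
    {"fingers":5,"tx":0,"ty":0,"tz":0,"wx":0,"wy":0,"wz":8.5},
    {"fingers":5,"tx":0,"ty":0,"tz":0,"wx":0,"wy":0,"wz":8.5},
    {"fingers":5,"tx":0,"ty":0,"tz":0,"wx":0,"wy":0,"wz":8.5},
    {"fingers":5,"tx":0,"ty":0,"tz":0,"wx":0,"wy":0,"wz":7.2},
    {"fingers":5,"tx":0,"ty":0,"tz":0,"wx":0,"wy":0,"wz":0}
  ]
}}

```text
time_s: 1.85
position: [0.5499, -0.1797, 0.1958]
tool_rot: [-0.0, 0.72, 0.694, -0.0]
wrist_force: [-0.1, 0.1, -0.1]
opening: 0.0497
```

>>> {"name": "arm_command", "arguments": {
  "rows": [
    {"fingers":5,"tx":-2,"ty":2.3,"tz":0,"wx":0,"wy":0,"wz":0},
    {"fingers":5,"tx":-3,"ty":3.3,"tz":0,"wx":0,"wy":0,"wz":0},
    {"fingers":5,"tx":-2.3,"ty":2.7,"tz":0,"wx":0,"wy":0,"wz":0},
    {"fingers":5,"tx":0,"ty":0,"tz":3,"wx":0,"wy":0,"wz":0},
    {"fingers":5,"tx":0,"ty":0,"tz":4,"wx":0,"wy":0,"wz":0},
    {"fingers":5,"tx":0,"ty":0,"tz":2,"wx":0,"wy":0,"wz":0},
    {"fingers":5,"tx":0,"ty":0,"tz":0,"wx":0,"wy":0,"wz":0}
  ]
}}

```text
time_s: 2.55
position: [0.6278, -0.2552, 0.1016]
tool_rot: [-0.004, 0.719, 0.695, -0.002]
wrist_force: [-1.1, 0.6, 0.1]
opening: 0.0496
```

```bash
cat > st.py <<'E'
from h import *
from scipy.spatial.transform import Rotation
import sys
o=shot(sys.argv[1],sys.argv[2]) if len(sys.argv)>2 else get_obs()
M=R(o['tool_rot']);x=M[:,0]
print('t',o['time_s'],'pos',o['position'].round(4),'yaw tool x',np.degrees(np.arctan2(x[1],x[0])).round(2),'z',M[:,2].round(3),'F',o['wrist_force'].round(2),'op',round(o['opening'],4),'q',o['joints'].round(2))
E
python3 st.py wrist w2
```

```text
t 2.55 pos [ 0.6278 -0.2552  0.1016] yaw tool x 88.06 z [-0.008  0.002 -1.   ] F [-1.06  0.59  0.08] op 0.0496 q [-0.16  0.55  0.32 -0.   -1.35 -1.45]
```

View pics/w2.png

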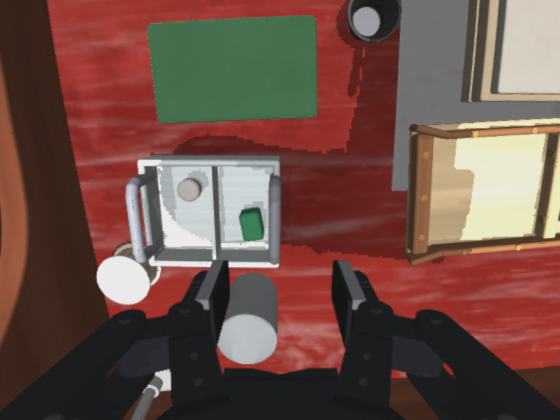

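```bash
python3 m.py w2
```

```text
hand [ 125  178   24   85 1043] [ 0.6225 -0.3617  0.0577] zq [0.0545 0.0584 0.06  ] mid [ 0.625  -0.3618] len 0.0664 dir -2.44
hand [269 179  12  86 984] [ 0.6268 -0.2589  0.058 ] zq [0.0557 0.0585 0.06  ] mid [ 0.6294 -0.259 ] len 0.0658 dir -2.41
```

>>> {"name": "arm_command", "arguments": {
  "rows": [
    {"fingers":5,"tx":-0.37,"ty":0.15,"tz":2,"wx":0,"wy":0,"wz":0},
    {"fingers":5,"tx":0,"ty":0,"tz":2.5,"wx":0,"wy":0,"wz":0},
    {"fingers":5,"tx":0,"ty":0,"tz":1.3,"wx":0,"wy":0,"wz":0},
    {"fingers":5,"tx":0,"ty":0,"tz":0.5,"wx":0,"wy":0,"wz":0},
    {"fingers":5,"tx":0,"ty":0,"tz":0,"wx":0,"wy":0,"wz":0},
    {"fingers":5,"tx":0,"ty":0,"tz":0,"wx":0,"wy":0,"wz":0}
  ],
  "squeeze": 30
}}

```text
time_s: 3.2
position: [0.6325, -0.2602, 0.0447]
tool_rot: [0.001, 0.72, 0.694, 0.0]
wrist_force: [0.6, -0.6, 0.2]
opening: 0.0501
```

```bash
python3 st.py; python3 st.py side d1; python3 -c "
from h import *
cv2.imwrite('pics/d1c.png',cv2.resize(V('d1').p[170:280,220:360],None,fx=5,fy=5,interpolation=cv2.INTER_CUBIC))"
```

```text
t 3.2 pos [ 0.6325 -0.2602  0.0447] yaw tool x 87.85 z [ 0.002 -0.001 -1.   ] F [ 0.58 -0.55  0.21] op 0.0501 q [-0.16  0.59  0.23  0.   -1.21 -1.45]
t 3.2 pos [ 0.6325 -0.2602  0.0447] yaw tool x 87.85 z [ 0.002 -0.001 -1.   ] F [ 0.58 -0.55  0.21] op 0.0501 q [-0.16  0.59  0.23  0.   -1.21 -1.45]
```

View pics/d1c.png

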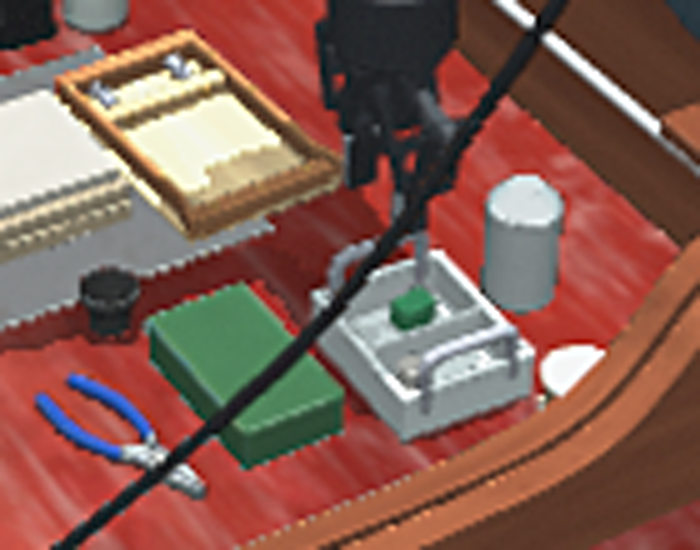

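>>> {"name": "arm_command", "arguments": {
  "rows": [
    {"fingers":5,"tx":0,"ty":-0.3,"tz":0.4,"wx":0,"wy":0,"wz":0},
    {"fingers":5,"tx":0,"ty":0,"tz":0,"wx":0,"wy":0,"wz":0},
    {"fingers":5,"tx":0,"ty":0,"tz":0,"wx":0,"wy":0,"wz":0}
  ]
}}

```text
time_s: 3.55
position: [0.6284, -0.2598, 0.0391]
tool_rot: [0.0, 0.721, 0.693, -0.0]
wrist_force: [-0.3, 0.0, 0.0]
opening: 0.0502
```

```bash
python3 st.py
```

```text
t 3.55 pos [ 0.6284 -0.2598  0.0391] yaw tool x 87.8 z [-0. -0. -1.] F [-0.28  0.01  0.  ] op 0.0502 q [-0.16  0.59  0.22  0.   -1.2  -1.45]
```

>>> {"name": "arm_command", "arguments": {
  "rows": [
    {"fingers":2,"tx":0,"ty":0,"tz":0,"wx":0,"wy":0,"wz":0},
    {"fingers":1,"tx":0,"ty":0,"tz":0,"wx":0,"wy":0,"wz":0},
    {"fingers":0.5,"tx":0,"ty":0,"tz":0,"wx":0,"wy":0,"wz":0},
    {"fingers":0.5,"tx":0,"ty":0,"tz":0,"wx":0,"wy":0,"wz":0},
    {"fingers":0.5,"tx":0,"ty":0,"tz":0,"wx":0,"wy":0,"wz":0},
    {"fingers":0.5,"tx":0,"ty":0,"tz":0,"wx":0,"wy":0,"wz":0}
  ],
  "squeeze": 30
}}

```text
time_s: 4.15
position: [0.6285, -0.2597, 0.039]
tool_rot: [-0.0, 0.721, 0.693, -0.0]
wrist_force: [-0.5, -0.1, -0.2]
opening: 0.005
```

```bash
python3 st.py
```

```text
t 4.15 pos [ 0.6285 -0.2597  0.039 ] yaw tool x 87.8 z [-0.  0. -1.] F [-0.46 -0.05 -0.23] op 0.005 q [-0.16  0.59  0.22 -0.   -1.2  -1.45]
```

```bash
python3 st.py wrist w3;python3 st.py side d2; python3 -c "
from h import *
cv2.imwrite('pics/d2c.png',cv2.resize(V('d2').p[180:270,270:360],None,fx=6,fy=6,interpolation=cv2.INTER_CUBIC))"
```

```text
t 4.15 pos [ 0.6285 -0.2597  0.039 ] yaw tool x 87.8 z [-0.  0. -1.] F [-0.46 -0.05 -0.23] op 0.005 q [-0.16  0.59  0.22 -0.   -1.2  -1.45]
t 4.2 pos [ 0.6285 -0.2598  0.039 ] yaw tool x 87.8 z [-0.  0. -1.] F [ 0.59 -1.32 -0.22] op 0.0051 q [-0.16  0.59  0.22  0.   -1.2  -1.45]
```

View pics/d2c.png

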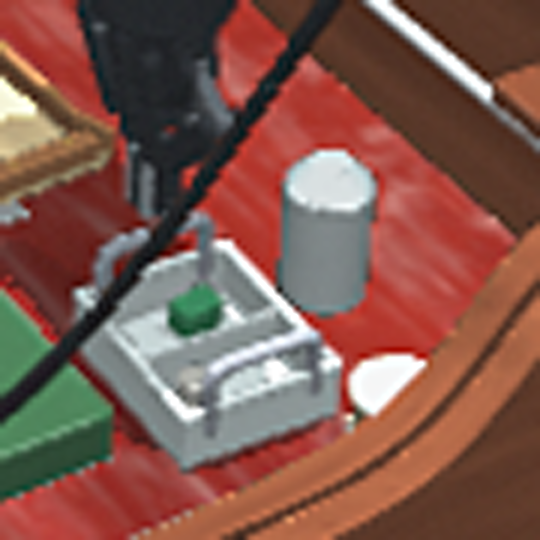

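View pics/w3.png

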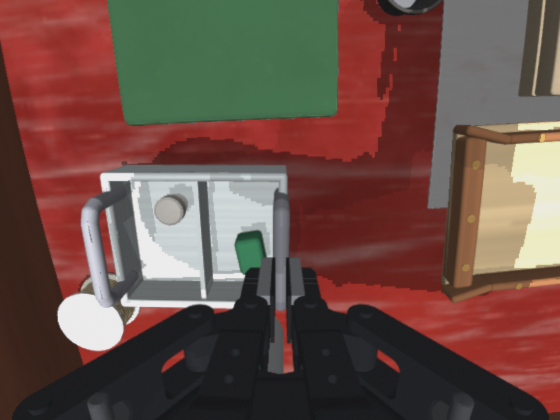

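```bash
python3 -c "
from h import *
v=V('w3')
cv2.imwrite('pics/w3c.png',cv2.resize(v.p[170:330,200:360],None,fx=4,fy=3.7,interpolation=cv2.INTER_CUBIC))
C=v.cloud()
for r in range(180,330,8): print(r,[ '%.3f,%.3f,%.3f'%tuple(C[r,c]) for c in (262,272,281,290,300)])
"
```

```text
180 ['0.589,-0.269,0.032', '0.589,-0.263,0.033', '0.589,-0.257,0.034', '0.597,-0.251,-0.002', '0.597,-0.245,-0.000']
188 ['0.601,-0.271,0.002', '0.601,-0.264,0.003', '0.594,-0.258,0.034', '0.602,-0.252,-0.001', '0.602,-0.245,-0.001']
196 ['0.606,-0.271,0.002', '0.607,-0.264,0.002', '0.596,-0.258,0.045', '0.608,-0.252,-0.001', '0.608,-0.245,-0.001']
204 ['0.612,-0.272,0.001', '0.612,-0.265,0.002', '0.598,-0.258,0.054', '0.614,-0.252,-0.001', '0.613,-0.245,0.000']
212 ['0.618,-0.272,0.002', '0.618,-0.265,0.001', '0.601,-0.258,0.056', '0.619,-0.252,-0.001', '0.620,-0.245,-0.001']
220 ['0.624,-0.272,0.002', '0.624,-0.265,0.003', '0.605,-0.258,0.059', '0.625,-0.252,-0.001', '0.626,-0.245,-0.002']
228 ['0.630,-0.272,0.002', '0.629,-0.265,0.003', '0.609,-0.258,0.059', '0.632,-0.252,-0.001', '0.632,-0.245,-0.001']
236 ['0.633,-0.272,0.009', '0.636,-0.266,0.002', '0.614,-0.258,0.060', '0.638,-0.253,-0.001', '0.638,-0.245,-0.002']
244 ['0.636,-0.272,0.016', '0.642,-0.266,0.002', '0.618,-0.259,0.059', '0.643,-0.253,0.001', '0.644,-0.246,0.000']
252 ['0.640,-0.272,0.021', '0.649,-0.266,0.001', '
[... 400 characters left out ...]
1,0.096']
284 ['0.617,-0.266,0.103', '0.617,-0.262,0.103', '0.642,-0.260,0.060', '0.618,-0.255,0.102', '0.617,-0.251,0.103']
292 ['0.618,-0.266,0.108', '0.617,-0.262,0.109', '0.647,-0.260,0.060', '0.617,-0.255,0.109', '0.618,-0.251,0.108']
300 ['0.616,-0.266,0.116', '0.619,-0.262,0.111', '0.652,-0.260,0.060', '0.620,-0.255,0.110', '0.617,-0.252,0.115']
308 ['0.617,-0.265,0.119', '0.623,-0.262,0.111', '0.659,-0.260,0.058', '0.623,-0.256,0.111', '0.617,-0.252,0.120']
316 ['0.617,-0.265,0.124', '0.627,-0.263,0.110', '0.706,-0.262,-0.001', '0.627,-0.256,0.110', '0.617,-0.252,0.125']
324 ['0.616,-0.265,0.130', '0.631,-0.263,0.110', '0.711,-0.262,0.002', '0.630,-0.256,0.111', '0.616,-0.253,0.131']
```

View pics/w3c.png

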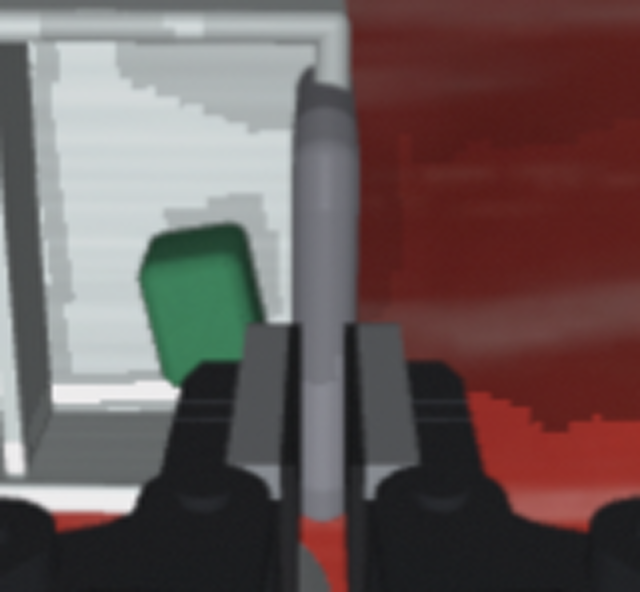

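```bash
python3 -c "
from h import *
v=V('d2');C=v.cloud()
for r in range(196,226,2): print(r,['%.3f,%.3f,%.3f'%tuple(C[r,c]) for c in (292,295,298,301)], [int(v.p[r,c].sum()) for c in (292,295,298,301)])
m=(abs(C[...,0]-.628)<.06)&(abs(C[...,1]+.26)<.06)&(C[...,2]>.05)&(C[...,2]<.2)
dark=m&(v.p.sum(2)<250)
print('dark min z',np.sort(C[dark][:,2])[:40].round(3))
print(C[dark][np.argsort(C[dark][:,2])[:25]].round(3))
"; python3 - <<'E'
from workcell import arm
print([a for a in dir(arm) if not a.startswith('_')])
E
```

```text
196 ['0.622,-0.250,0.139', '0.616,-0.275,0.157', '0.620,-0.284,0.161', '0.625,-0.292,0.164'] [116, 120, 96, 103]
198 ['0.621,-0.252,0.133', '0.615,-0.277,0.151', '0.629,-0.272,0.143', '0.636,-0.277,0.143'] [121, 117, 112, 128]
200 ['0.623,-0.250,0.124', '0.614,-0.278,0.145', '0.627,-0.275,0.139', '0.617,-0.304,0.161'] [112, 113, 100, 197]
202 ['0.621,-0.252,0.118', '0.617,-0.274,0.134', '0.629,-0.272,0.128', '0.615,-0.307,0.156'] [106, 110, 173, 104]
204 ['0.621,-0.253,0.112', '0.619,-0.272,0.124', '0.617,-0.290,0.137', '0.619,-0.302,0.144'] [356, 108, 101, 116]
206 ['0.618,-0.257,0.108', '0.617,-0.275,0.120', '0.617,-0.290,0.130', '0.620,-0.301,0.136'] [129, 100, 112, 94]
208 ['0.618,-0.259,0.102', '0.623,-0.266,0.104', '0.615,-0.294,0.126', '0.717,-0.165,0.000'] [120, 256, 98, 339]
210 ['0.618,-0.259,0.094', '0.622,-0.268,0.098', '0.627,-0.278,0.103', '0.709,-0.176,0.003'] [109, 212, 113, 293]
212 ['0.620,-0.256,0.083', '0.623,-0.268,0.090', '0.627,-0.277,0.095', '0.545,-0.410,0.217'] [103, 224, 112, 105]
214 ['0.672,-0.179,0.003', '0.624,-0.266,0.081', '0.628,-0.276,0.087', '0.542
[... 788 characters left out ...]
0.101 0.101 0.101 0.101 0.102 0.102 0.102
 0.102 0.102 0.103 0.105]
[[ 0.624 -0.266  0.081]
 [ 0.624 -0.272  0.081]
 [ 0.627 -0.274  0.081]
 [ 0.626 -0.264  0.083]
 [ 0.618 -0.259  0.083]
 [ 0.62  -0.256  0.083]
 [ 0.621 -0.254  0.086]
 [ 0.628 -0.276  0.087]
 [ 0.624 -0.277  0.088]
 [ 0.621 -0.276  0.089]
 [ 0.626 -0.274  0.089]
 [ 0.628 -0.276  0.09 ]
 [ 0.623 -0.268  0.09 ]
 [ 0.633 -0.275  0.091]
 [ 0.635 -0.271  0.092]
 [ 0.622 -0.275  0.092]
 [ 0.637 -0.274  0.093]
 [ 0.623 -0.273  0.094]
 [ 0.626 -0.275  0.094]
 [ 0.62  -0.255  0.094]
 [ 0.618 -0.259  0.094]
 [ 0.627 -0.277  0.095]
 [ 0.637 -0.273  0.096]
 [ 0.629 -0.275  0.097]
 [ 0.626 -0.274  0.097]]
['Unreachable', 'hold_point_z']
```

```bash
python3 -c "
from h import *
for n,z in (('w2',.1016),('w1',.1954),('w3',.039),('w0',.195)):
    v=V(n);C=v.cloud()
    h,w=v.d.shape
    # into tool frame
    import numpy as np
    from workcell import vision
    M=np.array(vision.camera_model('wrist')['mount'])
    P=(C-v.T[:3,3])@v.T[:3,:3]@M[:3,:3].T+M[:3,3]
    m=(abs(P[...,0])<.075)&(abs(P[...,1])<.014)&(P[...,2]<.005)&(P[...,2]>-.12)
    if n=='w3': m&=(C[...,2]>.066)
    Q=P[m]
    print(n,'tool z max (tip)',np.sort(Q[:,2])[-30::6].round(4),len(Q))
    for a in np.arange(-.12,.005,.01):
        q=Q[(Q[:,2]>=a)&(Q[:,2]<a+.01)]
        if len(q): print('  z%.3f n%d'%(a,len(q)),'L',q[q[:,0]<0][:,0].min().round(4) if (q[:,0]<0).any() else '',q[q[:,0]<0][:,0].max().round(4)if (q[:,0]<0).any() else '','R',q[q[:,0]>0][:,0].min().round(4)if (q[:,0]>0).any() else '',q[q[:,0]>0][:,0].max().round(4)if (q[:,0]>0).any() else '','y',q[:,1].min().round(4))
"
```

```text
w2 tool z max (tip) [-0.039  -0.0387 -0.0383 -0.038  -0.0379] 28807
  z-0.120 n8687 L -0.0649 -0.0 R 0.0002 0.0655 y -0.014
  z-0.110 n4941 L -0.0619 -0.0001 R 0.0002 0.0634 y -0.0136
  z-0.100 n7902 L -0.06 -0.0223 R 0.0229 0.0605 y -0.014
  z-0.090 n2914 L -0.0576 -0.0238 R 0.0244 0.0578 y -0.014
  z-0.080 n1354 L -0.0442 -0.0242 R 0.0248 0.0468 y -0.0136
  z-0.070 n1214 L -0.0382 -0.0244 R 0.0249 0.0393 y -0.0122
  z-0.060 n1035 L -0.0386 -0.0244 R 0.0248 0.039 y -0.0121
  z-0.050 n703 L -0.0382 -0.0244 R 0.0247 0.0383 y -0.012
  z-0.040 n57 L -0.0249 -0.0245 R 0.0249 0.0257 y -0.0104
w1 tool z max (tip) [-0.0482 -0.048  -0.0478 -0.0476 -0.0474] 28794
  z-0.120 n8694 L -0.0732 -0.0 R 0.0002 0.0739 y -0.014
  z-0.110 n9379 L -0.0741 -0.0001 R 0.0002 0.0745 y -0.014
  z-0.100 n4820 L -0.0743 -0.0365 R 0.0372 0.0748 y -0.014
  z-0.090 n1414 L -0.0619 -0.0416 R 0.042 0.0635 y -0.0135
  z-0.080 n1802 L -0.0563 -0.0415 R 0.042 0.0569 y -0.0122
  z-0.070 n1488 L -0.056 -0.0415 R 0.042 0.0566 y -0.0124
  z-0.060 n1079 L -0.0558 -0.0416 R 0.0422 0.0565 y -0.012
  z-0.050 n118 L -0.0428 -0.
[... 460 characters left out ...]
37 L -0.0158 -0.0021 R 0.0029 0.0166 y -0.012
  z-0.050 n600 L -0.0157 -0.0021 R 0.0029 0.0165 y -0.012
  z-0.040 n51 L -0.0108 -0.0022 R 0.003 0.0091 y -0.0118
w0 tool z max (tip) [-0.0482 -0.0481 -0.0479 -0.0476 -0.0473] 28776
  z-0.120 n8687 L -0.0726 -0.0 R 0.0002 0.0738 y -0.014
  z-0.110 n9499 L -0.0741 -0.0001 R 0.0002 0.0747 y -0.014
  z-0.100 n4660 L -0.0743 -0.0368 R 0.0372 0.0748 y -0.014
  z-0.090 n1431 L -0.0646 -0.0417 R 0.042 0.0634 y -0.0131
  z-0.080 n1813 L -0.0562 -0.0417 R 0.0423 0.0571 y -0.0122
  z-0.070 n1503 L -0.0562 -0.0418 R 0.0423 0.0569 y -0.0121
  z-0.060 n1066 L -0.0559 -0.0418 R 0.0425 0.0572 y -0.0117
  z-0.050 n117 L -0.0429 -0.0418 R 0.0428 0.0438 y -0.0099
```

Both cameras show the fingertips about 38 mm behind the reported TCP: tool z is about −0.039, and the gripper body starts at −0.11. The jaws closed above the bar, so the stated tool length is wrong by that much. I'll work from the observed fingertips: open, go 38 mm lower and close again.

>>> {"name": "arm_command", "arguments": {
  "rows": [
    {"fingers":5,"tx":0,"ty":0,"tz":-0.5,"wx":0,"wy":0,"wz":0},
    {"fingers":5,"tx":0,"ty":0,"tz":0,"wx":0,"wy":0,"wz":0},
    {"fingers":5,"tx":0,"ty":0,"tz":0,"wx":0,"wy":0,"wz":0},
    {"fingers":5,"tx":0,"ty":0,"tz":0,"wx":0,"wy":0,"wz":0},
    {"fingers":5,"tx":0,"ty":0.1,"tz":1.5,"wx":0,"wy":0,"wz":0},
    {"fingers":5,"tx":0,"ty":0,"tz":1.4,"wx":0,"wy":0,"wz":0},
    {"fingers":5,"tx":0,"ty":0,"tz":0.8,"wx":0,"wy":0,"wz":0},
    {"fingers":5,"tx":0,"ty":0,"tz":0.5,"wx":0,"wy":0,"wz":0},
    {"fingers":5,"tx":0,"ty":0,"tz":0,"wx":0,"wy":0,"wz":0},
    {"fingers":5,"tx":0,"ty":0,"tz":0,"wx":0,"wy":0,"wz":0}
  ]
}}

```text
time_s: 5.25
position: [0.6298, -0.2599, 0.0024]
tool_rot: [0.0, 0.721, 0.693, 0.0]
wrist_force: [0.4, -0.5, 0.1]
opening: 0.0502
```

```bash
python3 st.py wrist w4; python3 -c "
from h import *
v=V('w4')
cv2.imwrite('pics/w4c.png',cv2.resize(v.p[150:350,160:400],None,fx=3,fy=3,interpolation=cv2.INTER_CUBIC))"
```

```text
t 5.25 pos [ 0.6298 -0.2599  0.0024] yaw tool x 87.81 z [ 0.001 -0.    -1.   ] F [ 0.39 -0.51  0.09] op 0.0502 q [-0.16  0.62  0.17  0.   -1.12 -1.45]
```

View pics/w4c.png

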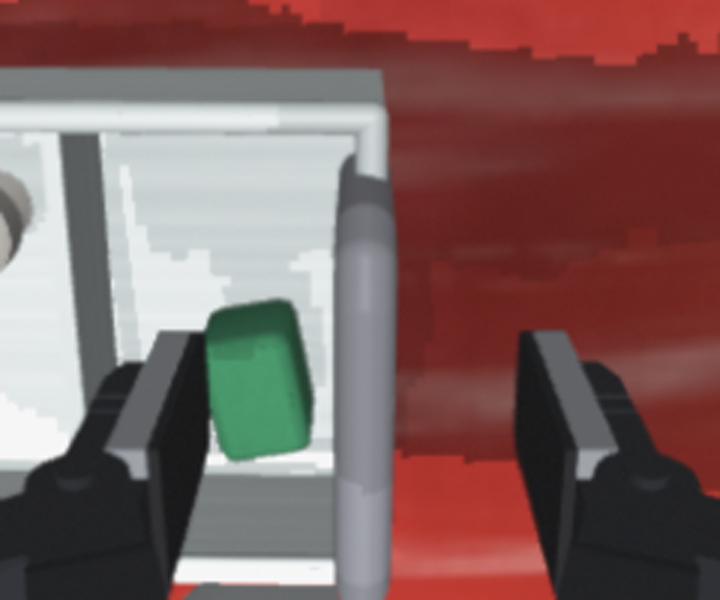

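>>> {"name": "arm_command", "arguments": {
  "rows": [
    {"fingers":4,"tx":0,"ty":0,"tz":0.3,"wx":0,"wy":0,"wz":0},
    {"fingers":2,"tx":0,"ty":0,"tz":0,"wx":0,"wy":0,"wz":0},
    {"fingers":1,"tx":0,"ty":0,"tz":0,"wx":0,"wy":0,"wz":0},
    {"fingers":0.4,"tx":0,"ty":0,"tz":0,"wx":0,"wy":0,"wz":0},
    {"fingers":0.4,"tx":0,"ty":0,"tz":0,"wx":0,"wy":0,"wz":0},
    {"fingers":0.4,"tx":0,"ty":0,"tz":0,"wx":0,"wy":0,"wz":0}
  ],
  "squeeze": 30
}}

```text
time_s: 5.9
position: [0.6295, -0.2597, -0.0009]
tool_rot: [0.0, 0.721, 0.693, 0.0]
wrist_force: [-1.1, 0.5, 0.8]
opening: 0.0083
```

```bash
python3 st.py
```

```text
t 5.9 pos [ 0.6295 -0.2597 -0.0009] yaw tool x 87.8 z [ 0.  0. -1.] F [-1.07  0.46  0.78] op 0.0083 q [-0.16  0.62  0.17 -0.   -1.12 -1.45]
```

>>> {"name": "arm_command", "arguments": {
  "rows": [
    {"fingers":0.4,"tx":0,"ty":0,"tz":-0.2,"wx":0,"wy":0,"wz":0},
    {"fingers":0.4,"tx":0,"ty":0,"tz":-0.3,"wx":0,"wy":0,"wz":0},
    {"fingers":0.4,"tx":0,"ty":0,"tz":-0.3,"wx":0,"wy":0,"wz":0},
    {"fingers":0.4,"tx":0,"ty":0,"tz":-0.3,"wx":0,"wy":0,"wz":0},
    {"fingers":0.4,"tx":0.2,"ty":0,"tz":-0.3,"wx":0,"wy":0,"wz":0},
    {"fingers":0.4,"tx":0.2,"ty":0,"tz":-0.3,"wx":0,"wy":0,"wz":0},
    {"fingers":0.4,"tx":0.3,"ty":0,"tz":-0.3,"wx":0,"wy":0,"wz":0},
    {"fingers":0.4,"tx":0.3,"ty":0,"tz":-0.3,"wx":0,"wy":0,"wz":0},
    {"fingers":0.4,"tx":0,"ty":0,"tz":0,"wx":0,"wy":0,"wz":0},
    {"fingers":0.4,"tx":0,"ty":0,"tz":0,"wx":0,"wy":0,"wz":0}
  ],
  "squeeze": 30
}}

```text
time_s: 6.9
position: [0.6301, -0.2493, 0.0222]
tool_rot: [0.0, 0.72, 0.694, 0.0]
wrist_force: [0.3, 0.6, -4.4]
opening: 0.0077
```

```bash
python3 st.py side d3; python3 -c "
from h import *
cv2.imwrite('pics/d3c.png',cv2.resize(V('d3').p[165:275,250:360],None,fx=5,fy=5,interpolation=cv2.INTER_CUBIC))"
```

```text
t 6.9 pos [ 0.6301 -0.2493  0.0222] yaw tool x 87.82 z [ 0.001  0.    -1.   ] F [ 0.31  0.55 -4.4 ] op 0.0077 q [-0.15  0.6   0.19 -0.   -1.16 -1.46]
```

View pics/d3c.png

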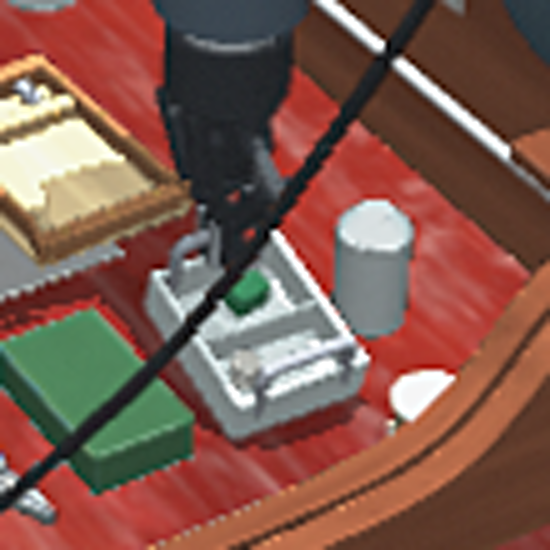

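>>> {"name": "arm_command", "arguments": {
  "rows": [
    {"fingers":0.4,"tx":0.5,"ty":0,"tz":0,"wx":0,"wy":0,"wz":0},
    {"fingers":0.4,"tx":0.9,"ty":-0.1,"tz":0,"wx":0,"wy":0,"wz":0},
    {"fingers":0.4,"tx":1,"ty":-0.1,"tz":0,"wx":0,"wy":0,"wz":0},
    {"fingers":0.4,"tx":1,"ty":-0.1,"tz":0,"wx":0,"wy":0,"wz":0},
    {"fingers":0.4,"tx":1,"ty":-0.1,"tz":0,"wx":0,"wy":0,"wz":0},
    {"fingers":0.4,"tx":1,"ty":-0.2,"tz":0,"wx":0,"wy":0,"wz":0},
    {"fingers":0.4,"tx":1,"ty":-0.2,"tz":0,"wx":0,"wy":0,"wz":0},
    {"fingers":0.4,"tx":0.9,"ty":-0.1,"tz":0,"wx":0,"wy":0,"wz":0},
    {"fingers":0.4,"tx":0.6,"ty":0,"tz":0,"wx":0,"wy":0,"wz":0},
    {"fingers":0.4,"tx":0,"ty":0,"tz":0,"wx":0,"wy":0,"wz":0}
  ],
  "squeeze": 30
}}

```text
time_s: 7.95
position: [0.6241, -0.1695, 0.0221]
tool_rot: [0.0, 0.72, 0.694, 0.0]
wrist_force: [-0.5, 0.2, -5.0]
opening: 0.0076
```

>>> {"name": "arm_command", "arguments": {
  "rows": [
    {"fingers":0.4,"tx":0,"ty":0,"tz":0,"wx":0,"wy":0,"wz":-1.1},
    {"fingers":0.4,"tx":0,"ty":0,"tz":0,"wx":0,"wy":0,"wz":-1.1},
    {"fingers":0.4,"tx":0,"ty":0,"tz":0,"wx":0,"wy":0,"wz":-1.2},
    {"fingers":0.4,"tx":0,"ty":0,"tz":0,"wx":0,"wy":0,"wz":-1.1},
    {"fingers":0.4,"tx":0,"ty":0,"tz":0,"wx":0,"wy":0,"wz":0},
    {"fingers":0.4,"tx":0,"ty":0,"tz":0,"wx":0,"wy":0,"wz":0}
  ]
}}

```text
time_s: 8.55
position: [0.6239, -0.1707, 0.0219]
tool_rot: [0.0, 0.693, 0.721, -0.0]
wrist_force: [0.8, -0.5, -4.8]
opening: 0.008
```

```bash
python3 st.py wrist w5;python3 st.py scene s5; python3 -c "
from h import *
cv2.imwrite('pics/s5c.png',cv2.resize(V('s5').p[165:275,200:360],None,fx=5,fy=5,interpolation=cv2.INTER_CUBIC))"
```

```text
t 8.55 pos [ 0.6239 -0.1707  0.0219] yaw tool x 92.28 z [ 0. -0. -1.] F [ 0.81 -0.45 -4.83] op 0.008 q [-0.03  0.54  0.09  0.   -1.12 -1.5 ]
t 8.6 pos [ 0.624  -0.1706  0.0219] yaw tool x 92.29 z [ 0. -0. -1.] F [ 0.57 -0.55 -4.59] op 0.0078 q [-0.03  0.54  0.09  0.   -1.12 -1.51]
```

View pics/w5.png

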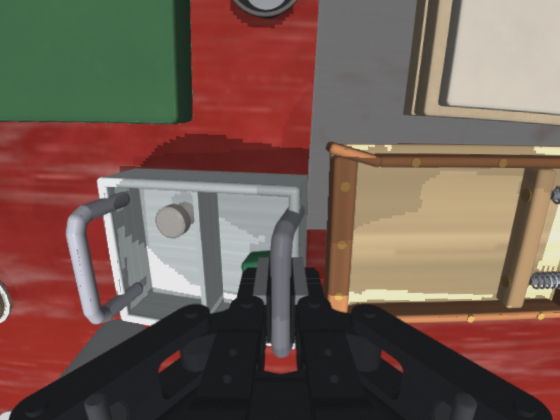

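View pics/s5c.png

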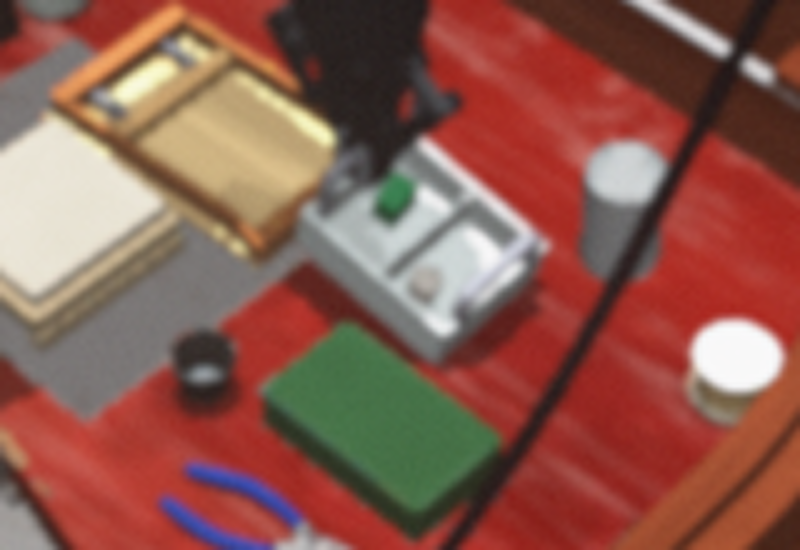

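```bash
python3 - <<'E'
from h import *
v=V('w5')
print('studs',v.plane([(345,186),(342,245),(338,297)],.020)[:,:2].round(4).tolist())
print('cheek studs',v.plane([(416,161),(503,164),(471,317),(386,318),(546,315)],.026)[:,:2].round(4).tolist())
C=v.cloud()
for p in [(110,183),(200,187),(298,191),(150,182),(250,188)]: print(p,C[p[1]-1:p[1]+2,p[0]].round(4).tolist())
for p in [(82,225),(95,290),(80,250),(280,260),(281,330)]: print(p,C[p[1],p[0]].round(4))
E
```

```text
studs [[0.5858, -0.1348], [0.6223, -0.1329], [0.6585, -0.1319]]
cheek studs [[0.569, -0.0984], [0.5681, -0.0481], [0.6678, -0.0441], [0.6694, -0.1008], [0.6662, 0.0095]]
(110, 183) [[0.5849, -0.2619, 0.0357], [0.5856, -0.2622, 0.0351], [0.5861, -0.2623, 0.0352]]
(200, 187) [[0.5828, -0.2111, 0.0469], [0.5834, -0.2112, 0.0464], [0.5838, -0.2111, 0.0467]]
(298, 191) [[0.5807, -0.164, 0.0567], [0.5815, -0.1638, 0.0551], [0.5817, -0.1639, 0.0564]]
(150, 182) [[0.5827, -0.2384, 0.0402], [0.583, -0.2381, 0.0409], [0.5835, -0.2381, 0.0411]]
(250, 188) [[0.5816, -0.1864, 0.0503], [0.5819, -0.1863, 0.0513], [0.5822, -0.1863, 0.0518]]
(82, 225) [ 0.6022 -0.2678  0.0557]
(95, 290) [ 0.639  -0.2674  0.0542]
(80, 250) [ 0.6149 -0.27    0.0571]
(280, 260) [ 0.6042 -0.1712  0.0812]
(281, 330) [ 0.6373 -0.1695  0.0822]
```

>>> {"name": "arm_command", "arguments": {
  "rows": [
    {"fingers":0.4,"tx":0.2,"ty":-0.1,"tz":-0.2,"wx":0,"wy":0,"wz":0},
    {"fingers":0.4,"tx":0.5,"ty":0,"tz":-0.25,"wx":0,"wy":0,"wz":0},
    {"fingers":0.4,"tx":0.7,"ty":0,"tz":0,"wx":0,"wy":0,"wz":0},
    {"fingers":0.4,"tx":0.7,"ty":0,"tz":0,"wx":0,"wy":0,"wz":0},
    {"fingers":0.4,"tx":0.7,"ty":0,"tz":0,"wx":0,"wy":0,"wz":0},
    {"fingers":0.4,"tx":0.7,"ty":0,"tz":0,"wx":0,"wy":0,"wz":0},
    {"fingers":0.4,"tx":0.7,"ty":0,"tz":0,"wx":0,"wy":0,"wz":0},
    {"fingers":0.4,"tx":0.5,"ty":0,"tz":0,"wx":0,"wy":0,"wz":0},
    {"fingers":0.4,"tx":0.3,"ty":0,"tz":0,"wx":0,"wy":0,"wz":0},
    {"fingers":0.4,"tx":0,"ty":0,"tz":0,"wx":0,"wy":0,"wz":0}
  ]
}}

```text
time_s: 9.65
position: [0.6212, -0.1205, 0.027]
tool_rot: [0.0, 0.693, 0.721, 0.0]
wrist_force: [-0.7, -1.8, -1.7]
opening: 0.008
```

```bash
python3 st.py wrist w6;python3 st.py scene s6; python3 -c "
from h import *
cv2.imwrite('pics/s6c.png',cv2.resize(V('s6').p[165:275,200:360],None,fx=5,fy=5,interpolation=cv2.INTER_CUBIC))"
```

```text
t 9.65 pos [ 0.6212 -0.1205  0.027 ] yaw tool x 92.33 z [ 0.001 -0.    -1.   ] F [-0.74 -1.82 -1.74] op 0.008 q [ 0.06  0.51  0.05  0.   -1.11 -1.59]
t 9.7 pos [ 0.6212 -0.1207  0.027 ] yaw tool x 92.32 z [ 0.001 -0.    -1.   ] F [-0.24 -1.92 -0.66] op 0.0081 q [ 0.05  0.51  0.05  0.   -1.11 -1.59]
```

View pics/w6.png

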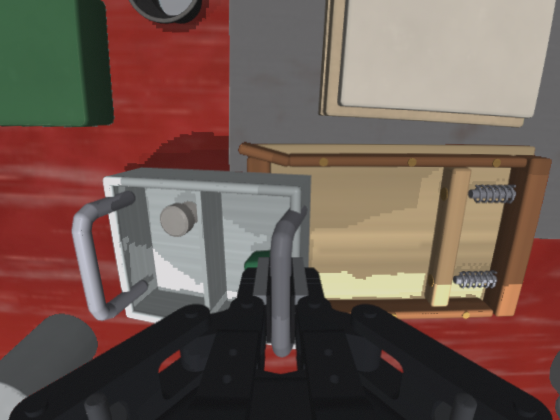

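View pics/s6c.png

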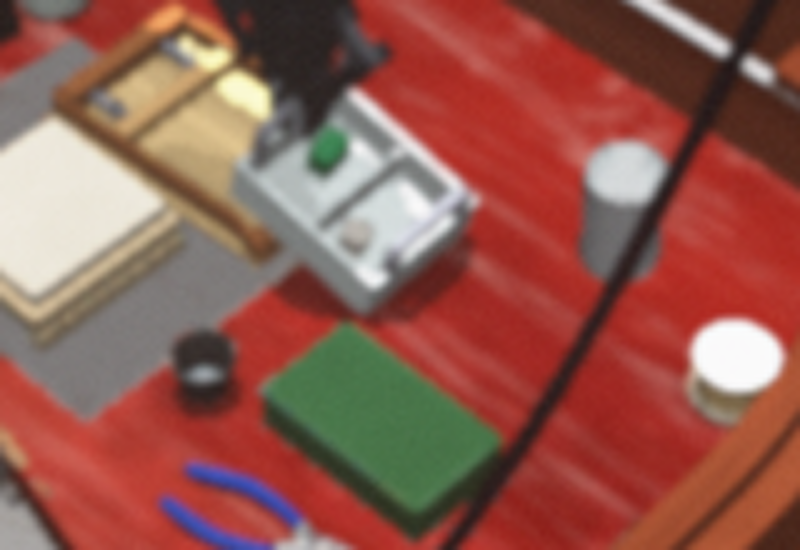

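```bash
cat > rh.py <<'E'
from h import *
import sys
v=V(sys.argv[1]);y0,y1,z0,z1=map(float,sys.argv[2:6]); C=v.cloud()
m=(C[...,2]>z0)&(C[...,2]<z1)&(C[...,1]>y0)&(C[...,1]<y1)&(C[...,0]>.58)&(C[...,0]<.665)
n,l,st,ce=cv2.connectedComponentsWithStats(m.astype(np.uint8))
i=1+np.argmax(st[1:,4]); P=C[l==i]; print(st[i])
xs=P[:,0]; a,b=np.quantile(xs,[.01,.99]); mid=(a+b)/2
Q=P[abs(xs-mid)<.018]; f=np.polyfit(Q[:,0],Q[:,1],1)
top=np.quantile(Q[:,2],.95)
print('x range',a.round(4),b.round(4),'mid',mid.round(4),'y mid',np.polyval(f,mid).round(4),'yq',np.quantile(Q[:,1],[.02,.5,.98]).round(4),'slope deg',np.degrees(np.arctan(f[0])).round(2),'z top',top.round(4))
E
python3 rh.py w6 -.26 -.2 .048 .075
```

```text
[  72  204   47  116 2351]
x range 0.5927 0.657 mid 0.6249 y mid -0.2188 yq [-0.2235 -0.2184 -0.2158] slope deg 2.42 z top 0.0609
```

>>> {"name": "arm_command", "arguments": {
  "rows": [
    {"fingers":0.4,"tx":-0.05,"ty":0,"tz":0.1,"wx":0,"wy":0,"wz":0},
    {"fingers":0.4,"tx":-0.05,"ty":0,"tz":0,"wx":0,"wy":0,"wz":0},
    {"fingers":0.4,"tx":0,"ty":0,"tz":0,"wx":0,"wy":0,"wz":0}
  ]
}}

```text
time_s: 10.05
position: [0.6215, -0.1216, 0.0272]
tool_rot: [0.001, 0.693, 0.721, 0.001]
wrist_force: [-2.7, 1.4, 6.0]
opening: 0.0082
```

```bash
python3 st.py
```

```text
t 10.05 pos [ 0.6215 -0.1216  0.0272] yaw tool x 92.31 z [ 0.002 -0.    -1.   ] F [-2.7   1.37  6.04] op 0.0082 q [ 0.05  0.51  0.05  0.   -1.11 -1.58]
```

>>> {"name": "arm_command", "arguments": {
  "rows": [
    {"fingers":0.4,"tx":0,"ty":0,"tz":-0.07,"wx":0,"wy":0,"wz":0},
    {"fingers":0.4,"tx":0,"ty":0,"tz":0,"wx":0,"wy":0,"wz":0},
    {"fingers":1.2,"tx":0,"ty":0,"tz":0,"wx":0,"wy":0,"wz":0},
    {"fingers":1.8,"tx":0,"ty":0,"tz":0,"wx":0,"wy":0,"wz":0},
    {"fingers":2.5,"tx":0,"ty":0,"tz":0,"wx":0,"wy":0,"wz":0},
    {"fingers":2.5,"tx":0,"ty":0,"tz":0,"wx":0,"wy":0,"wz":0}
  ]
}}

```text
time_s: 10.65
position: [0.6209, -0.1216, 0.0259]
tool_rot: [-0.0, 0.693, 0.721, -0.0]
wrist_force: [0.0, 0.7, -0.3]
opening: 0.025
```

```bash
python3 st.py wrist w7; python3 rh.py w7 -.26 -.2 .048 .075; python3 rh.py w7 -.14 -.09 .075 .1
```

```text
t 10.65 pos [ 0.6209 -0.1216  0.0259] yaw tool x 92.3 z [-0. -0. -1.] F [ 0.03  0.65 -0.34] op 0.025 q [ 0.05  0.51  0.05 -0.   -1.11 -1.58]
[  74  205   44  115 2266]
x range 0.5932 0.6565 mid 0.6249 y mid -0.22 yq [-0.2249 -0.2196 -0.2168] slope deg 1.9 z top 0.0587
[ 268  221   28  139 2859]
x range 0.5886 0.651 mid 0.6198 y mid -0.1219 yq [-0.1264 -0.1219 -0.1174] slope deg 2.41 z top 0.0876
```

View pics/w7.png

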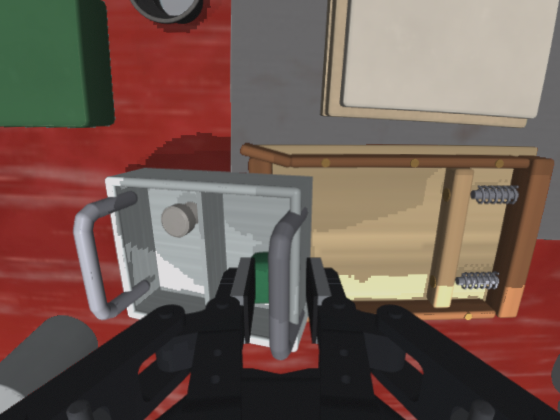

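```bash
python3 - <<'E'
from h import *
C=V('w7').cloud()
for p in [(177,210),(165,218),(190,220),(177,230),(177,222)]: print(p,C[p[1],p[0]].round(4))
E
```

```text
(177, 210) [ 0.5986 -0.1803  0.0316]
(165, 218) [ 0.6043 -0.1882  0.0296]
(190, 220) [ 0.6043 -0.1732  0.0316]
(177, 230) [ 0.6106 -0.1809  0.0318]
(177, 222) [ 0.6054 -0.1804  0.0326]
```

>>> {"name": "arm_command", "arguments": {
  "rows": [
    {"fingers":2.8,"tx":0,"ty":0,"tz":-1,"wx":0,"wy":0,"wz":0},
    {"fingers":2.8,"tx":0,"ty":0,"tz":-2,"wx":0,"wy":0,"wz":0},
    {"fingers":2.8,"tx":0,"ty":0,"tz":-1.5,"wx":0,"wy":0,"wz":0},
    {"fingers":2.8,"tx":-1.8,"ty":0,"tz":0,"wx":0,"wy":0,"wz":0},
    {"fingers":2.8,"tx":-3,"ty":0,"tz":0,"wx":0,"wy":0,"wz":0},
    {"fingers":2.8,"tx":-3,"ty":0,"tz":0,"wx":0,"wy":0,"wz":0},
    {"fingers":2.8,"tx":-2,"ty":0,"tz":0,"wx":0,"wy":0,"wz":0},
    {"fingers":2.8,"tx":0,"ty":0,"tz":1.8,"wx":0,"wy":0,"wz":0},
    {"fingers":2.8,"tx":0,"ty":0,"tz":1,"wx":0,"wy":0,"wz":0},
    {"fingers":2.8,"tx":0,"ty":0,"tz":0,"wx":0,"wy":0,"wz":0}
  ]
}}

```text
time_s: 11.7
position: [0.6232, -0.2194, 0.0409]
tool_rot: [-0.002, 0.693, 0.721, -0.001]
wrist_force: [-0.2, -0.0, -0.3]
opening: 0.0277
```

```bash
python3 st.py wrist w8; python3 rh.py w8 -.26 -.2 .048 .066
```

```text
t 11.7 pos [ 0.6232 -0.2194  0.0409] yaw tool x 92.27 z [-0.004  0.001 -1.   ] F [-0.17 -0.   -0.34] op 0.0277 q [-0.1   0.55  0.16 -0.   -1.18 -1.43]
[ 268  199   20  110 1704]
x range 0.5931 0.6556 mid 0.6244 y mid -0.2217 yq [-0.2261 -0.2217 -0.2173] slope deg 1.95 z top 0.0588
```

View pics/w8.png

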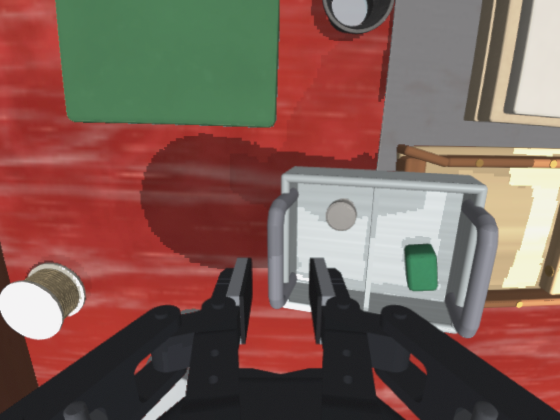

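>>> {"name": "arm_command", "arguments": {
  "rows": [
    {"fingers":2.8,"tx":-0.2,"ty":0.1,"tz":0.8,"wx":0,"wy":0,"wz":0},
    {"fingers":2.8,"tx":0,"ty":0,"tz":1.4,"wx":0,"wy":0,"wz":0},
    {"fingers":2.8,"tx":0,"ty":0,"tz":1.2,"wx":0,"wy":0,"wz":0},
    {"fingers":2.8,"tx":0,"ty":0,"tz":0.8,"wx":0,"wy":0,"wz":0},
    {"fingers":2.8,"tx":0,"ty":0,"tz":0,"wx":0,"wy":0,"wz":0},
    {"fingers":2.8,"tx":0,"ty":0,"tz":0,"wx":0,"wy":0,"wz":0}
  ]
}}

```text
time_s: 12.35
position: [0.626, -0.2215, 0.0011]
tool_rot: [-0.0, 0.693, 0.721, -0.0]
wrist_force: [0.7, -0.7, -0.9]
opening: 0.0279
```

>>> {"name": "arm_command", "arguments": {
  "rows": [
    {"fingers":1.5,"tx":0,"ty":0,"tz":0,"wx":0,"wy":0,"wz":0},
    {"fingers":1,"tx":0,"ty":0,"tz":0,"wx":0,"wy":0,"wz":0},
    {"fingers":0.4,"tx":0,"ty":0,"tz":0,"wx":0,"wy":0,"wz":0},
    {"fingers":0.4,"tx":0,"ty":0,"tz":0,"wx":0,"wy":0,"wz":0},
    {"fingers":0.4,"tx":0,"ty":0,"tz":0,"wx":0,"wy":0,"wz":0}
  ],
  "squeeze": 30
}}

```text
time_s: 12.85
position: [0.6265, -0.222, 0.0019]
tool_rot: [0.001, 0.693, 0.721, 0.0]
wrist_force: [-0.0, -2.8, 2.2]
opening: 0.0078
```

```bash
python3 st.py
```

```text
t 12.85 pos [ 0.6265 -0.222   0.0019] yaw tool x 92.3 z [ 0.001 -0.001 -1.   ] F [-0.03 -2.83  2.23] op 0.0078 q [-0.11  0.59  0.12  0.   -1.1  -1.43]
```

>>> {"name": "arm_command", "arguments": {
  "rows": [
    {"fingers":0.4,"tx":0.1,"ty":0,"tz":-0.15,"wx":0,"wy":0,"wz":0},
    {"fingers":0.4,"tx":0.15,"ty":0,"tz":-0.25,"wx":0,"wy":0,"wz":0},
    {"fingers":0.4,"tx":0.15,"ty":0,"tz":-0.25,"wx":0,"wy":0,"wz":0},
    {"fingers":0.4,"tx":0.15,"ty":0,"tz":-0.25,"wx":0,"wy":0,"wz":0},
    {"fingers":0.4,"tx":0.15,"ty":0,"tz":-0.25,"wx":0,"wy":0,"wz":0},
    {"fingers":0.4,"tx":0.15,"ty":0,"tz":-0.25,"wx":0,"wy":0,"wz":0},
    {"fingers":0.4,"tx":0.15,"ty":0,"tz":-0.25,"wx":0,"wy":0,"wz":0},
    {"fingers":0.4,"tx":0.15,"ty":0,"tz":-0.25,"wx":0,"wy":0,"wz":0},
    {"fingers":0.4,"tx":0,"ty":0,"tz":0,"wx":0,"wy":0,"wz":0},
    {"fingers":0.4,"tx":0,"ty":0,"tz":0,"wx":0,"wy":0,"wz":0}
  ]
}}

```text
time_s: 13.85
position: [0.6253, -0.2095, 0.02]
tool_rot: [-0.0, 0.693, 0.721, 0.0]
wrist_force: [-1.1, -1.4, -2.7]
opening: 0.0074
```

```bash
python3 st.py wrist w9; python3 rh.py w9 -.13 -.06 .064 .1
```

```text
t 13.85 pos [ 0.6253 -0.2095  0.02  ] yaw tool x 92.31 z [-0.     0.001 -1.   ] F [-1.14 -1.37 -2.71] op 0.0074 q [-0.09  0.56  0.13 -0.   -1.13 -1.44]
[ 475  214   63  140 3621]
x range 0.5872 0.652 mid 0.6196 y mid -0.1078 yq [-0.1107 -0.1084 -0.1031] slope deg 2.0 z top 0.0823
```

View pics/w9.png

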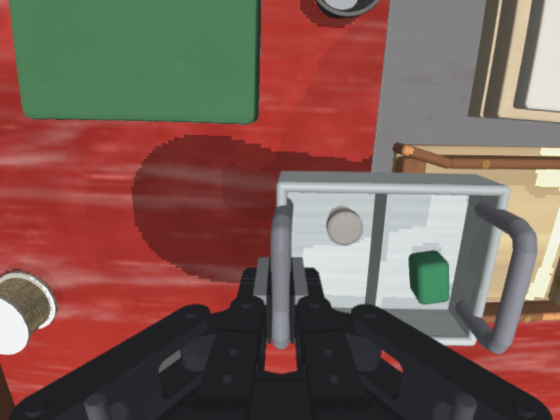

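>>> {"name": "arm_command", "arguments": {
  "rows": [
    {"fingers":0.4,"tx":0.2,"ty":0,"tz":-0.15,"wx":0,"wy":0,"wz":0},
    {"fingers":0.4,"tx":0.4,"ty":0,"tz":-0.15,"wx":0,"wy":0,"wz":0},
    {"fingers":0.4,"tx":0.5,"ty":0,"tz":0,"wx":0,"wy":0,"wz":0},
    {"fingers":0.4,"tx":0.5,"ty":0,"tz":0,"wx":0,"wy":0,"wz":0},
    {"fingers":0.4,"tx":0.5,"ty":0,"tz":0,"wx":0,"wy":0,"wz":0},
    {"fingers":0.4,"tx":0.4,"ty":0,"tz":0,"wx":0,"wy":0,"wz":0},
    {"fingers":0.4,"tx":0.2,"ty":0,"tz":0,"wx":0,"wy":0,"wz":0},
    {"fingers":0.4,"tx":0,"ty":0,"tz":0,"wx":0,"wy":0,"wz":0}
  ]
}}

```text
time_s: 14.7
position: [0.6251, -0.183, 0.024]
tool_rot: [0.001, 0.693, 0.721, 0.0]
wrist_force: [0.1, -4.3, 4.2]
opening: 0.0079
```

```bash
python3 st.py wrist w10; python3 rh.py w10 -.11 -.04 .064 .1
```

```text
t 14.7 pos [ 0.6251 -0.183   0.024 ] yaw tool x 92.33 z [ 0.002 -0.001 -1.   ] F [ 0.14 -4.31  4.16] op 0.0079 q [-0.05  0.55  0.1   0.   -1.13 -1.49]
[ 469  211   59  135 3286]
x range 0.5866 0.6515 mid 0.6191 y mid -0.0811 yq [-0.0842 -0.0817 -0.0765] slope deg 2.61 z top 0.0805
```

View pics/w10.png

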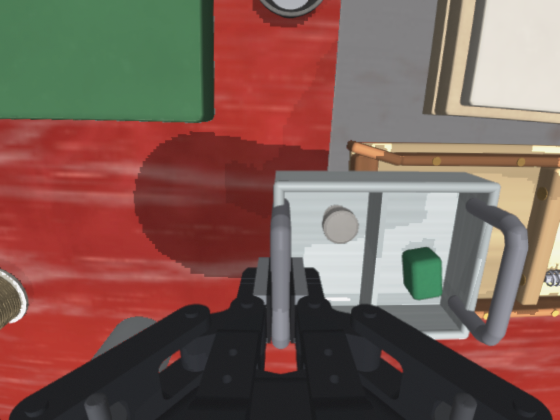

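>>> {"name": "arm_command", "arguments": {
  "rows": [
    {"fingers":0.4,"tx":0.2,"ty":-0.05,"tz":-0.2,"wx":0,"wy":0,"wz":0},
    {"fingers":0.4,"tx":0.25,"ty":0,"tz":-0.2,"wx":0,"wy":0,"wz":0},
    {"fingers":0.4,"tx":0.35,"ty":0,"tz":-0.15,"wx":0,"wy":0,"wz":0},
    {"fingers":0.4,"tx":0.4,"ty":0,"tz":-0.1,"wx":0,"wy":0,"wz":0},
    {"fingers":0.4,"tx":0,"ty":0,"tz":0,"wx":0,"wy":0,"wz":0}
  ]
}}

```text
time_s: 15.25
position: [0.6231, -0.17, 0.0295]
tool_rot: [-0.001, 0.693, 0.721, -0.0]
wrist_force: [-0.3, -0.9, 0.6]
opening: 0.0077
```

```bash
python3 st.py wrist w11; python3 rh.py w11 -.1 -.03 .055 .1
```

```text
t 15.25 pos [ 0.6231 -0.17    0.0295] yaw tool x 92.33 z [-0.001  0.001 -1.   ] F [-0.34 -0.85  0.57] op 0.0077 q [-0.03  0.53  0.1  -0.   -1.13 -1.5 ]
[ 453  203   56  128 2972]
x range 0.5851 0.65 mid 0.6176 y mid -0.0684 yq [-0.0715 -0.0689 -0.0635] slope deg 2.17 z top 0.0742
```

>>> {"name": "arm_command", "arguments": {
  "rows": [
    {"fingers":0.4,"tx":0.2,"ty":0,"tz":0,"wx":0,"wy":0,"wz":0},
    {"fingers":0.4,"tx":0.4,"ty":0,"tz":0,"wx":0,"wy":0,"wz":0},
    {"fingers":0.4,"tx":0.4,"ty":0,"tz":0.05,"wx":0,"wy":0,"wz":0},
    {"fingers":0.4,"tx":0.4,"ty":0,"tz":0.05,"wx":0,"wy":0,"wz":0},
    {"fingers":0.4,"tx":0.4,"ty":0,"tz":0.05,"wx":0,"wy":0,"wz":0},
    {"fingers":0.4,"tx":0.4,"ty":0,"tz":0.1,"wx":0,"wy":0,"wz":0},
    {"fingers":0.4,"tx":0.4,"ty":0,"tz":0.05,"wx":0,"wy":0,"wz":0},
    {"fingers":0.4,"tx":0.3,"ty":0,"tz":0.05,"wx":0,"wy":0,"wz":0},
    {"fingers":0.4,"tx":0.1,"ty":0,"tz":0,"wx":0,"wy":0,"wz":0},
    {"fingers":0.4,"tx":0,"ty":0,"tz":0,"wx":0,"wy":0,"wz":0}
  ]
}}

```text
time_s: 16.3
position: [0.6231, -0.1411, 0.0272]
tool_rot: [0.001, 0.693, 0.721, 0.0]
wrist_force: [0.5, -3.4, 5.7]
opening: 0.0076
```

```bash
python3 st.py wrist w12; python3 rh.py w12 -.08 0.03 .055 .1
```

```text
t 16.3 pos [ 0.6231 -0.1411  0.0272] yaw tool x 92.32 z [ 0.002 -0.001 -1.   ] F [ 0.48 -3.39  5.65] op 0.0076 q [ 0.02  0.52  0.07  0.   -1.12 -1.55]
[ 454  205   49  122 2597]
x range 0.5855 0.6497 mid 0.6176 y mid -0.0401 yq [-0.0433 -0.0406 -0.035 ] slope deg 2.56 z top 0.068
```

View pics/w12.png

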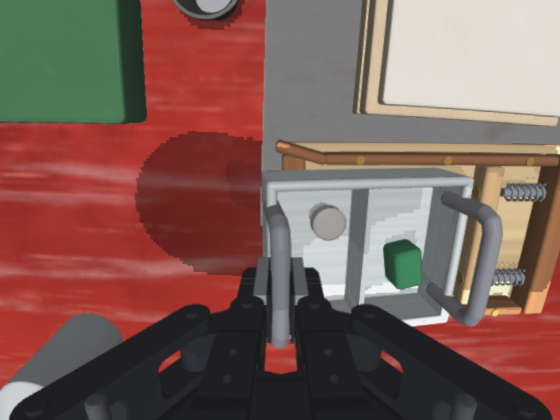

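>>> {"name": "arm_command", "arguments": {
  "rows": [
    {"fingers":0.4,"tx":0,"ty":0,"tz":-0.15,"wx":0,"wy":0,"wz":0},
    {"fingers":0.4,"tx":0.2,"ty":0,"tz":0,"wx":0,"wy":0,"wz":0},
    {"fingers":0.4,"tx":0.3,"ty":0,"tz":0.03,"wx":0,"wy":0,"wz":0},
    {"fingers":0.4,"tx":0.3,"ty":0,"tz":0.03,"wx":0,"wy":0,"wz":0},
    {"fingers":0.4,"tx":0.3,"ty":0,"tz":0.03,"wx":0,"wy":0,"wz":0},
    {"fingers":0.4,"tx":0.2,"ty":0,"tz":0.03,"wx":0,"wy":0,"wz":0},
    {"fingers":0.4,"tx":0.2,"ty":0,"tz":0.03,"wx":0,"wy":0,"wz":0},
    {"fingers":0.4,"tx":0,"ty":0,"tz":0,"wx":0,"wy":0,"wz":0},
    {"fingers":0.4,"tx":0,"ty":0,"tz":0,"wx":0,"wy":0,"wz":0}
  ]
}}

```text
time_s: 17.25
position: [0.6214, -0.1256, 0.0259]
tool_rot: [-0.0, 0.693, 0.721, 0.0]
wrist_force: [0.4, -1.3, -1.6]
opening: 0.0078
```

```bash
python3 st.py wrist w13; python3 rh.py w13 -.07 0.03 .055 .1; python3 -c "
from h import *
cv2.imwrite('pics/w13c.png',cv2.resize(V('w13').p[110:350,220:560],None,fx=2.3,fy=2.3,interpolation=cv2.INTER_CUBIC))"
```

```text
t 17.25 pos [ 0.6214 -0.1256  0.0259] yaw tool x 92.3 z [-0.     0.001 -1.   ] F [ 0.36 -1.29 -1.58] op 0.0078 q [ 0.05  0.51  0.05 -0.   -1.11 -1.58]
[ 456  206   49  122 2583]
x range 0.5838 0.6479 mid 0.6159 y mid -0.0245 yq [-0.0275 -0.0251 -0.0198] slope deg 2.03 z top 0.068
```

View pics/w13c.png

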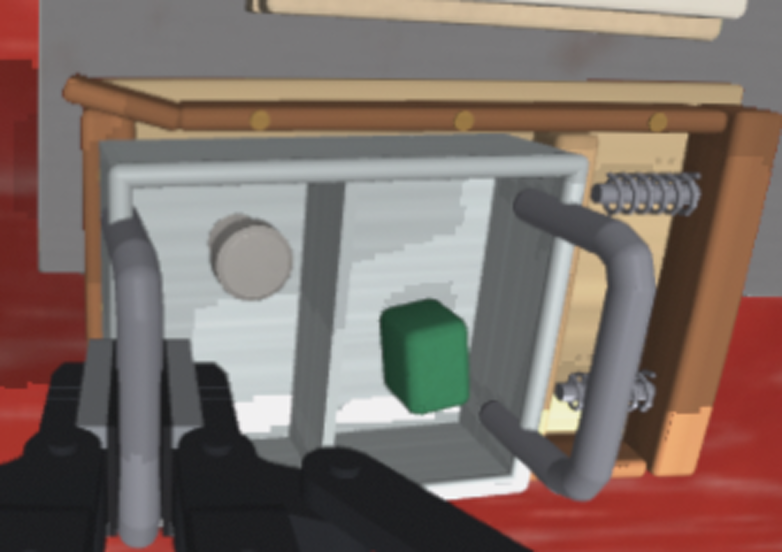

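>>> {"name": "arm_command", "arguments": {
  "rows": [
    {"fingers":0.4,"tx":0.15,"ty":0,"tz":0,"wx":0,"wy":0,"wz":0},
    {"fingers":0.4,"tx":0.2,"ty":0,"tz":0.03,"wx":0,"wy":0,"wz":0},
    {"fingers":0.4,"tx":0.15,"ty":0,"tz":0,"wx":0,"wy":0,"wz":0},
    {"fingers":0.4,"tx":0,"ty":0,"tz":0,"wx":0,"wy":0,"wz":0},
    {"fingers":0.4,"tx":0,"ty":0,"tz":0,"wx":0,"wy":0,"wz":0}
  ]
}}

```text
time_s: 17.8
position: [0.6215, -0.1209, 0.0259]
tool_rot: [-0.0, 0.693, 0.721, 0.0]
wrist_force: [0.3, -2.5, -0.6]
opening: 0.008
```

>>> {"name": "arm_command", "arguments": {
  "rows": [
    {"fingers":0.4,"tx":0.1,"ty":0,"tz":0,"wx":0,"wy":0,"wz":0},
    {"fingers":0.4,"tx":0.1,"ty":0,"tz":0,"wx":0,"wy":0,"wz":0},
    {"fingers":0.4,"tx":0,"ty":0,"tz":0,"wx":0,"wy":0,"wz":0},
    {"fingers":0.4,"tx":0,"ty":0,"tz":0,"wx":0,"wy":0,"wz":0}
  ]
}}

```text
time_s: 18.2
position: [0.6217, -0.1198, 0.0264]
tool_rot: [0.001, 0.693, 0.721, -0.0]
wrist_force: [-0.0, -5.3, -0.3]
opening: 0.0079
```

```bash
python3 st.py wrist w14; python3 rh.py w14 -.06 0.03 .055 .1; python3 -c "
from h import *
cv2.imwrite('pics/w14c.png',cv2.resize(V('w14').p[110:350,220:560],None,fx=2.3,fy=2.3,interpolation=cv2.INTER_CUBIC))"
```

```text
t 18.2 pos [ 0.6217 -0.1198  0.0264] yaw tool x 92.31 z [ 0.001 -0.001 -1.   ] F [-0.02 -5.32 -0.27] op 0.0079 q [ 0.06  0.51  0.05  0.   -1.11 -1.59]
[ 456  205   49  122 2557]
x range 0.584 0.6482 mid 0.6161 y mid -0.0187 yq [-0.0217 -0.0192 -0.0141] slope deg 2.21 z top 0.068
```

View pics/w14c.png

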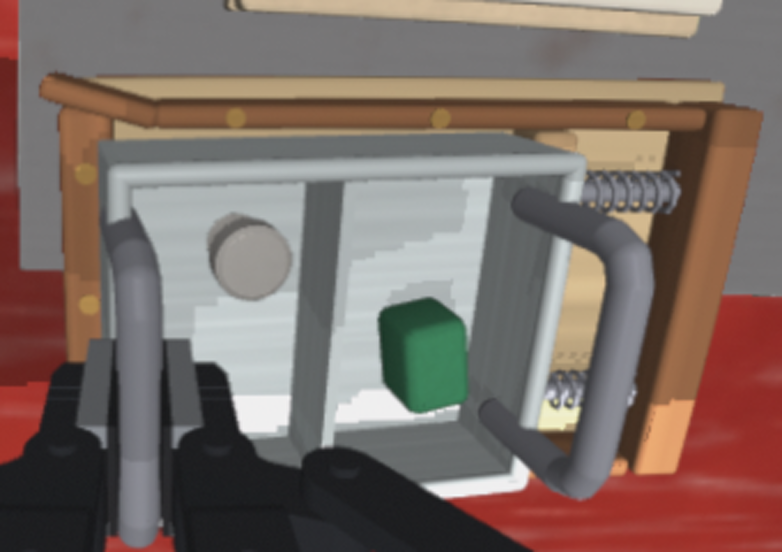

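>>> {"name": "arm_command", "arguments": {
  "rows": [
    {"fingers":0.4,"tx":0.05,"ty":0,"tz":-0.08,"wx":0,"wy":0,"wz":0},
    {"fingers":0.4,"tx":0.1,"ty":0,"tz":0,"wx":0,"wy":0,"wz":0},
    {"fingers":0.4,"tx":0.1,"ty":0,"tz":0,"wx":0,"wy":0,"wz":0},
    {"fingers":0.4,"tx":0,"ty":0,"tz":0,"wx":0,"wy":0,"wz":0},
    {"fingers":0.4,"tx":0,"ty":0,"tz":0,"wx":0,"wy":0,"wz":0}
  ]
}}

```text
time_s: 18.75
position: [0.6218, -0.1181, 0.0277]
tool_rot: [0.001, 0.693, 0.721, -0.0]
wrist_force: [0.9, -7.7, 1.7]
opening: 0.0077
```

```bash
python3 st.py wrist w15; python3 rh.py w15 -.06 0.03 .055 .1
```

```text
t 18.75 pos [ 0.6218 -0.1181  0.0277] yaw tool x 92.31 z [ 0.001 -0.002 -1.   ] F [ 0.91 -7.73  1.67] op 0.0077 q [ 0.06  0.51  0.05  0.   -1.11 -1.59]
[ 454  204   48  122 2587]
x range 0.5841 0.6479 mid 0.616 y mid -0.0171 yq [-0.0204 -0.0176 -0.0121] slope deg 2.56 z top 0.068
```

```bash
python3 -c "
from h import *
v=V('w15')
cv2.imwrite('pics/w15a.png',cv2.resize(v.p[150:260,235:335],None,fx=6,fy=5.4,interpolation=cv2.INTER_CUBIC))
cv2.imwrite('pics/w15b.png',cv2.resize(v.p[150:250,420:550],None,fx=6,fy=6,interpolation=cv2.INTER_CUBIC))"
```

```text
(no output)
```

View pics/w15a.png

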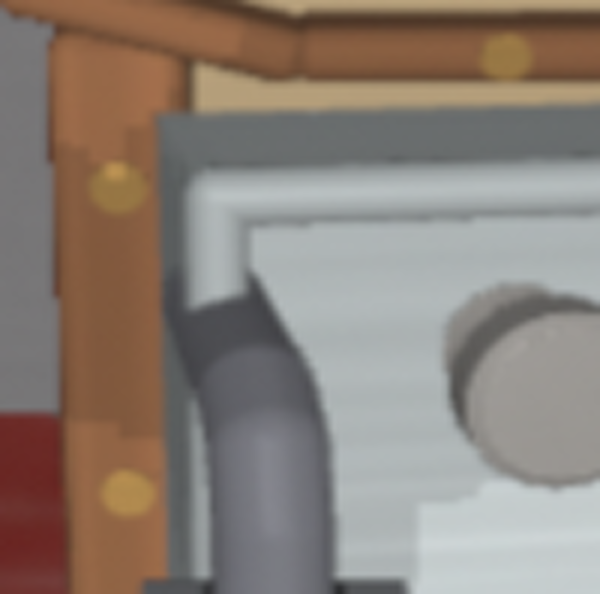

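View pics/w15b.png

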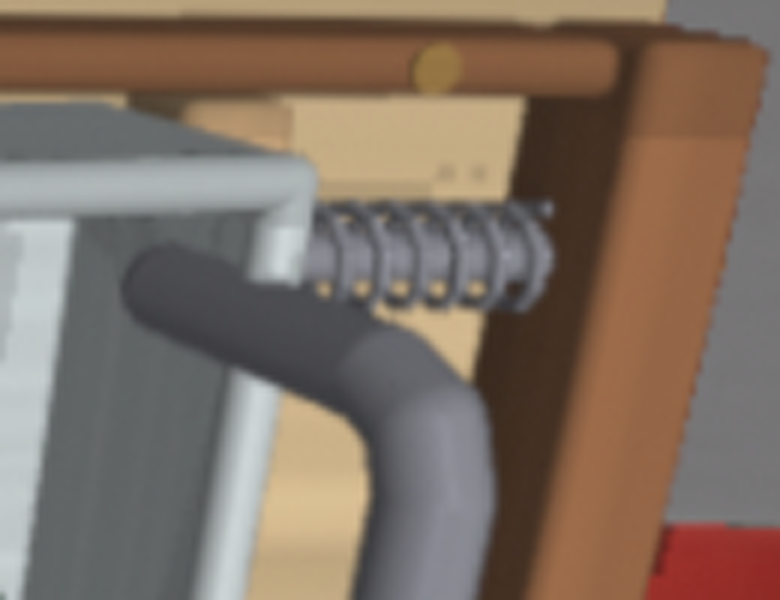

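```bash
cat > dk.py <<'E'
from h import *
yaw=np.radians(92.3); X=np.array([np.cos(yaw),np.sin(yaw)]); Y=np.array([-X[1],X[0]])
O=np.array([.6215,-.1261])
def dock(P): 
    P=np.atleast_2d(P); return np.c_[(P[:,:2]-O)@X,(P[:,:2]-O)@Y,P[:,2]]*1000
def side(v,uv,yd):
    o,d=v.ray(uv); n=np.r_[Y,0]; t=(yd-(o[:2]-O)@Y)/(d@n); return dock(o+t[:,None]*d)
E
python3 - <<'E'
from dk import *
v=V('w15')
A=lambda p:np.array([(235+a/6,150+b/5.4) for a,b in p]); B=lambda p:np.array([(420+a/6,150+b/6) for a,b in p])
print('sill studs',dock(v.plane(A([(117,188),(127,493)]),.02)).round(1))
print('sill inner edge z20',dock(v.plane(A([(188,80)]),.02)).round(1),'z16',dock(v.plane(A([(188,80)]),.016)).round(1))
print('tray rear low corner',side(v,A([(160,118)]),.045).round(1),' rim',side(v,A([(189,172)]),.045).round(1))
print('front rim corner',side(v,B([(312,160)]),.045).round(1), 'front low (hidden?)',side(v,B([(125,103)]),.045).round(1))
print('fence top front/back',dock(v.plane(B([(185,108),(290,108)]),.022)).round(1))
print('block',dock(v.plane(B([(650,45),(765,50)]),.026)).round(1))
print('cheek studs',dock(v.plane(np.r_[A([(505,57)]),B([(437,68)])],.026)).round(1))
E
```

```text
sill studs [[-6.9 35.4 20. ]
 [-6.7 -0.4 20. ]]
sill inner edge z20 [[ 0.3 47.2 20. ]] z16 [[ 0.1 46.6 16. ]]
tray rear low corner [[-1.9 45.  30.6]]  rim [[ 1.9 45.  57.1]]
front rim corner [[109.1  45.   42.1]] front low (hidden?) [[106.7  45.   12.2]]
fence top front/back [[107.7  46.2  22. ]
 [118.4  46.3  22. ]]
block [[151.5  53.5  26. ]
 [163.8  53.3  26. ]]
cheek studs [[ 30.   50.6  26. ]
 [130.1  50.9  26. ]]
```

>>> {"name": "arm_command", "arguments": {
  "rows": [
    {"fingers":0.4,"tx":0.05,"ty":0,"tz":0.1,"wx":0,"wy":0,"wz":0},
    {"fingers":0.4,"tx":0.05,"ty":0,"tz":0.1,"wx":0,"wy":0,"wz":0},
    {"fingers":0.4,"tx":0.05,"ty":0,"tz":0,"wx":0,"wy":0,"wz":0},
    {"fingers":0.4,"tx":0.05,"ty":0,"tz":0,"wx":0,"wy":0,"wz":0},
    {"fingers":0.4,"tx":0,"ty":0,"tz":0,"wx":0,"wy":0,"wz":0},
    {"fingers":0.4,"tx":0,"ty":0,"tz":0,"wx":0,"wy":0,"wz":0}
  ]
}}

```text
time_s: 19.4
position: [0.622, -0.1175, 0.0265]
tool_rot: [0.002, 0.693, 0.721, -0.001]
wrist_force: [-0.4, -11.7, 3.6]
opening: 0.0081
```

```bash
python3 st.py wrist w16; python3 -c "
from h import *
v=V('w16')
cv2.imwrite('pics/w16a.png',cv2.resize(v.p[150:260,235:335],None,fx=6,fy=5.4,interpolation=cv2.INTER_CUBIC))
cv2.imwrite('pics/w16b.png',cv2.resize(v.p[150:250,420:550],None,fx=6,fy=6,interpolation=cv2.INTER_CUBIC))"
```

```text
t 19.4 pos [ 0.622  -0.1175  0.0265] yaw tool x 92.32 z [ 0.002 -0.004 -1.   ] F [ -0.4  -11.67   3.58] op 0.0081 q [ 0.06  0.51  0.05  0.   -1.1  -1.6 ]
```

View pics/w16a.png

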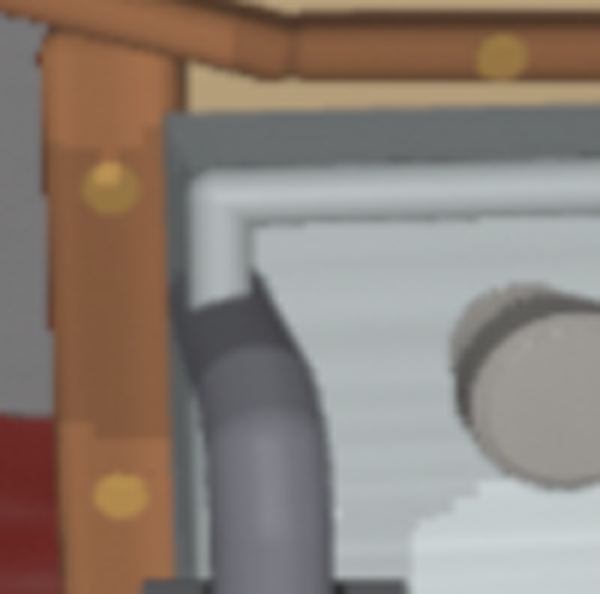

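View pics/w16b.png

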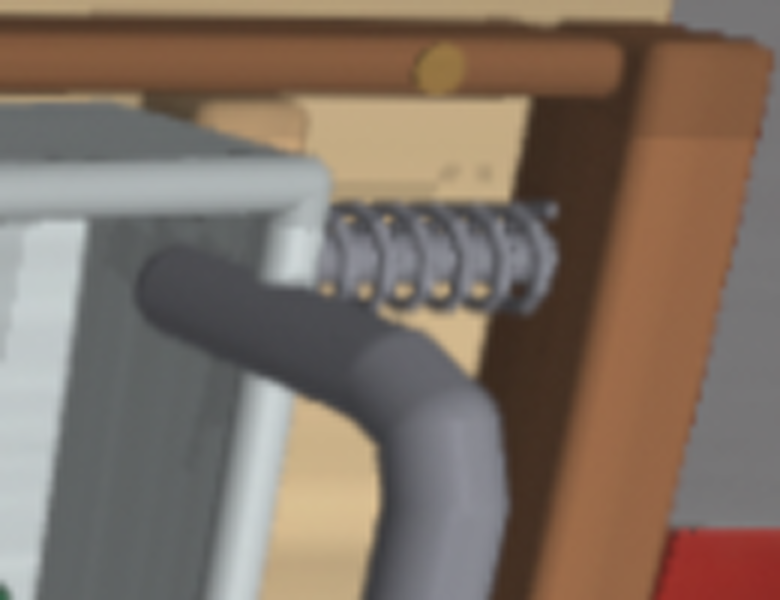

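```bash
python3 - <<'E'
from dk import *
v=V('w16')
A=lambda p:np.array([(235+a/6,150+b/5.4) for a,b in p]); B=lambda p:np.array([(420+a/6,150+b/6) for a,b in p])
print('sill studs',dock(v.plane(A([(111,188),(121,495)]),.02)).round(1))
print('tray rear low corner',side(v,A([(168,118)]),.045).round(1),' rim',side(v,A([(192,172)]),.045).round(1))
print('front rim corner',side(v,B([(326,160)]),.045).round(1))
print('fence top front/back',dock(v.plane(B([(197,108),(304,108)]),.022)).round(1))
print('block',dock(v.plane(B([(650,45),(770,50)]),.026)).round(1))
E
```

```text
sill studs [[-6.8 35.5 20. ]
 [-6.7 -0.4 20. ]]
tray rear low corner [[-0.5 45.  30.4]]  rim [[ 2.8 45.  56.6]]
front rim corner [[110.6  45.   41.4]]
fence top front/back [[108.7  46.2  22. ]
 [119.5  46.4  22. ]]
block [[150.9  53.5  26. ]
 [163.6  53.3  26. ]]
```

>>> {"name": "arm_command", "arguments": {
  "rows": [
    {"fingers":0.4,"tx":0.07,"ty":0,"tz":0.05,"wx":0,"wy":0,"wz":0},
    {"fingers":0.4,"tx":0.07,"ty":0,"tz":0.05,"wx":0,"wy":0,"wz":0},
    {"fingers":0.4,"tx":0.06,"ty":0,"tz":0,"wx":0,"wy":0,"wz":0},
    {"fingers":0.4,"tx":0,"ty":0,"tz":0,"wx":0,"wy":0,"wz":0},
    {"fingers":0.4,"tx":0,"ty":0,"tz":0,"wx":0,"wy":0,"wz":0}
  ]
}}

```text
time_s: 19.95
position: [0.6221, -0.1165, 0.0261]
tool_rot: [0.003, 0.693, 0.721, -0.001]
wrist_force: [-0.9, -12.6, 5.7]
opening: 0.0078
```

```bash
python3 st.py wrist w17; python3 -c "
from h import *
v=V('w17')
cv2.imwrite('pics/w17a.png',cv2.resize(v.p[150:260,235:335],None,fx=6,fy=5.4,interpolation=cv2.INTER_CUBIC))
cv2.imwrite('pics/w17b.png',cv2.resize(v.p[150:250,420:550],None,fx=6,fy=6,interpolation=cv2.INTER_CUBIC))"
```

```text
t 19.95 pos [ 0.6221 -0.1165  0.0261] yaw tool x 92.32 z [ 0.003 -0.006 -1.   ] F [ -0.85 -12.65   5.7 ] op 0.0078 q [ 0.07  0.51  0.04  0.01 -1.1  -1.6 ]
```

View pics/w17a.png

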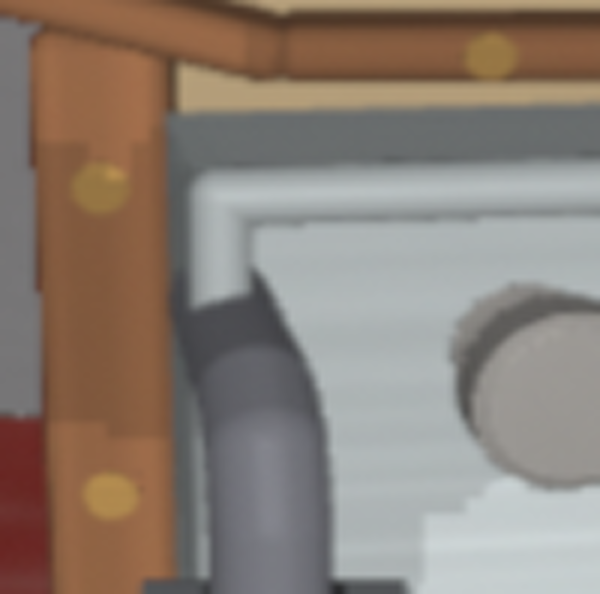

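View pics/w17b.png

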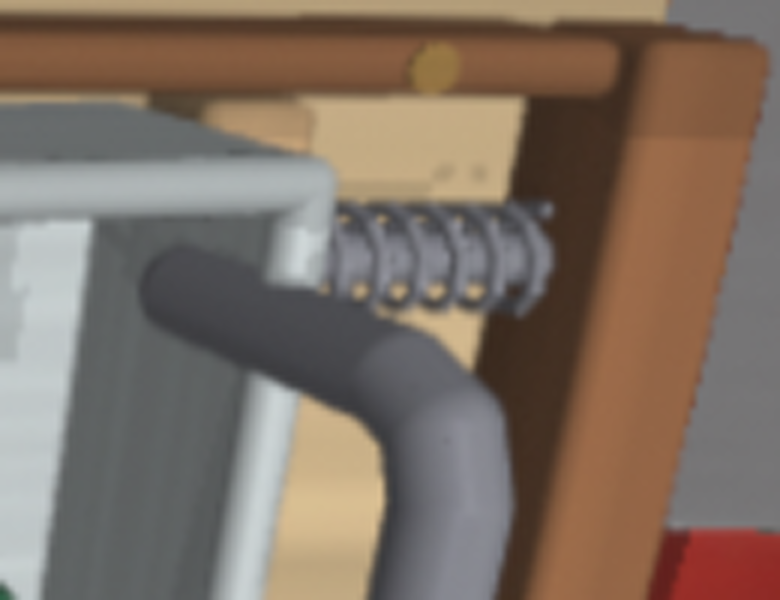

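```bash
python3 - <<'E'
from dk import *
v=V('w17')
A=lambda p:np.array([(235+a/6,150+b/5.4) for a,b in p]); B=lambda p:np.array([(420+a/6,150+b/6) for a,b in p])
print('sill studs',dock(v.plane(A([(99,188),(110,496)]),.02)).round(1))
for yl in (.043,.045): print('tray rear low corner',side(v,A([(168,118)]),yl).round(1),' rim',side(v,A([(192,172)]),yl).round(1),'front rim corner',side(v,B([(332,160)]),yl).round(1))
print('fence top front/back',dock(v.plane(B([(203,108),(310,108)]),.022)).round(1))
print('block',dock(v.plane(B([(648,45),(768,50)]),.026)).round(1))
C=v.cloud()
for p in [(270,184),(300,181),(340,180),(380,178),(420,177),(460,178)]: print(p,dock(C[p[1]-1:p[1]+3,p[0]]).round(1).tolist())
E
```

```text
sill studs [[-6.9 35.4 20. ]
 [-6.7 -0.5 20. ]]
tray rear low corner [[-0.1 43.  19.7]]  rim [[ 3.5 43.  47.4]] front rim corner [[118.2  43.   31.1]]
tray rear low corner [[ 0.6 45.  30.8]]  rim [[ 3.9 45.  56.9]] front rim corner [[111.7  45.   41.5]]
fence top front/back [[110.1  46.2  22. ]
 [120.8  46.3  22. ]]
block [[151.2  53.5  26. ]
 [163.9  53.3  26. ]]
(270, 184) [[5.3, 44.0, 54.6], [5.3, 43.5, 54.8], [5.3, 43.2, 55.3], [5.3, 42.6, 55.1]]
(300, 181) [[19.5, 45.0, 52.4], [19.6, 44.4, 51.9], [19.5, 44.1, 53.1], [19.5, 43.8, 53.9]]
(340, 180) [[39.2, 44.9, 49.2], [39.2, 44.5, 49.7], [39.0, 44.2, 50.8], [38.8, 43.9, 51.7]]
(380, 178) [[61.8, 44.0, 39.5], [60.1, 44.7, 45.3], [59.8, 44.4, 46.4], [59.1, 44.3, 48.7]]
(420, 177) [[83.7, 44.4, 37.8], [81.3, 44.9, 43.3], [80.3, 44.9, 45.8], [80.7, 44.2, 45.0]]
(460, 178) [[104.2, 44.5, 40.2], [103.4, 44.2, 41.7], [103.3, 43.8, 42.0], [103.1, 43.4, 42.5]]
```

>>> {"name": "arm_command", "arguments": {
  "rows": [
    {"fingers":0.4,"tx":0.05,"ty":0,"tz":0.1,"wx":0,"wy":0,"wz":0},
    {"fingers":0.4,"tx":0.05,"ty":0,"tz":0.1,"wx":0,"wy":0,"wz":0},
    {"fingers":0.4,"tx":0,"ty":0,"tz":0,"wx":0,"wy":0,"wz":0},
    {"fingers":0.4,"tx":0,"ty":0,"tz":0,"wx":0,"wy":0,"wz":0}
  ]
}}

```text
time_s: 20.4
position: [0.6223, -0.1164, 0.0246]
tool_rot: [0.004, 0.693, 0.721, -0.002]
wrist_force: [-1.3, -16.1, 6.6]
opening: 0.0078
```

```bash
python3 st.py
```

```text
t 20.4 pos [ 0.6223 -0.1164  0.0246] yaw tool x 92.33 z [ 0.003 -0.007 -1.   ] F [ -1.34 -16.14   6.59] op 0.0078 q [ 0.07  0.51  0.04  0.01 -1.1  -1.6 ]
```

>>> {"name": "arm_command", "arguments": {
  "rows": [
    {"fingers":0.4,"tx":-0.03,"ty":0,"tz":0.1,"wx":0,"wy":0,"wz":0},
    {"fingers":0.4,"tx":-0.02,"ty":0,"tz":0.1,"wx":0,"wy":0,"wz":0},
    {"fingers":0.4,"tx":0,"ty":0,"tz":0,"wx":0,"wy":0,"wz":0},
    {"fingers":0.4,"tx":0,"ty":0,"tz":0,"wx":0,"wy":0,"wz":0}
  ]
}}

```text
time_s: 20.8
position: [0.6223, -0.1175, 0.023]
tool_rot: [0.004, 0.693, 0.721, -0.002]
wrist_force: [-2.6, -18.4, 7.3]
opening: 0.0078
```

```bash
python3 st.py wrist w18; python3 -c "
from h import *
v=V('w18')
cv2.imwrite('pics/w18a.png',cv2.resize(v.p[150:260,235:335],None,fx=6,fy=5.4,interpolation=cv2.INTER_CUBIC))
cv2.imwrite('pics/w18b.png',cv2.resize(v.p[150:250,420:550],None,fx=6,fy=6,interpolation=cv2.INTER_CUBIC))
from dk import *
C=v.cloud()
for p in [(270,184),(300,181),(340,180),(380,178),(420,177),(460,178)]: print(p,dock(C[p[1]-1:p[1]+3,p[0]]).round(1).tolist())
"
```

```text
t 20.8 pos [ 0.6223 -0.1175  0.023 ] yaw tool x 92.32 z [ 0.003 -0.008 -1.   ] F [ -2.55 -18.38   7.34] op 0.0078 q [ 0.06  0.51  0.04  0.01 -1.09 -1.6 ]
(270, 184) [[4.3, 44.0, 52.5], [4.3, 43.5, 52.3], [4.3, 43.1, 52.5], [4.3, 42.4, 51.9]]
(300, 181) [[18.6, 44.5, 48.1], [18.4, 44.7, 51.1], [18.4, 44.3, 51.4], [18.5, 43.6, 50.6]]
(340, 180) [[37.9, 45.0, 47.8], [37.8, 44.6, 48.2], [37.9, 44.1, 48.1], [37.7, 43.8, 49.0]]
(380, 178) [[60.3, 44.1, 37.8], [59.8, 44.0, 39.7], [58.4, 44.4, 44.2], [57.9, 44.3, 46.2]]
(420, 177) [[82.4, 44.3, 34.9], [81.4, 44.2, 37.5], [79.0, 44.8, 43.2], [78.8, 44.4, 43.7]]
(460, 178) [[100.4, 45.2, 41.7], [100.4, 44.7, 41.9], [100.5, 44.2, 41.9], [100.2, 43.8, 42.4]]
```

View pics/w18a.png

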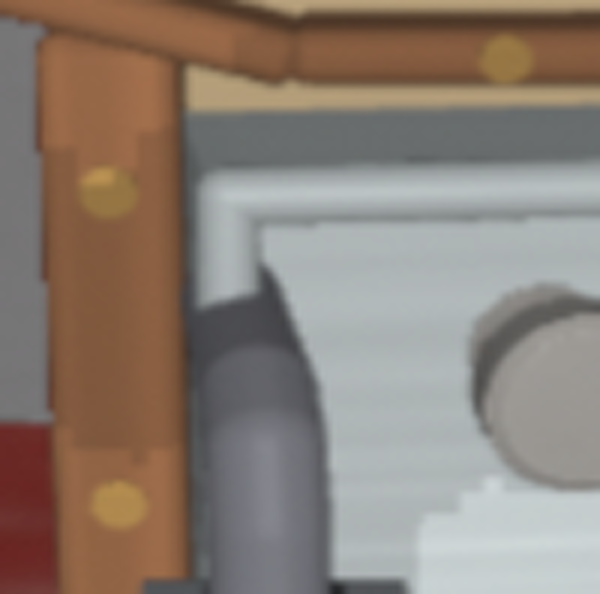

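View pics/w18b.png

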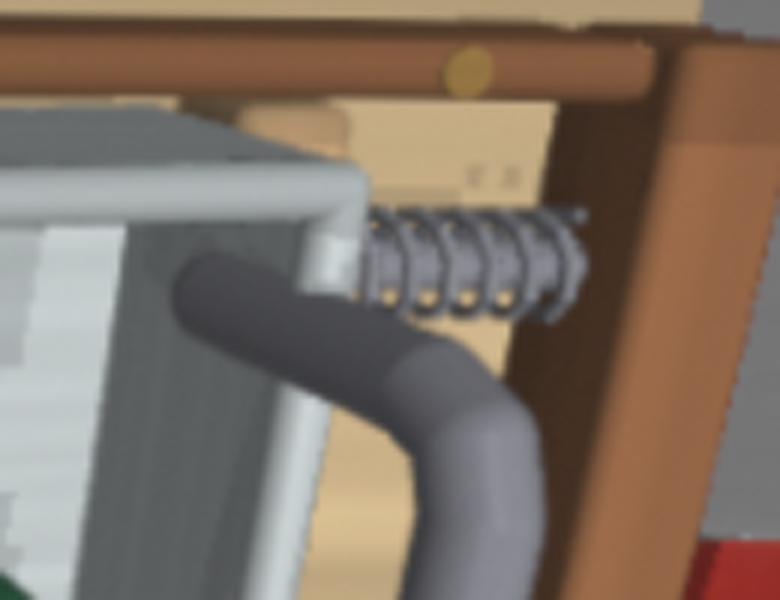

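>>> {"name": "arm_command", "arguments": {
  "rows": [
    {"fingers":0.4,"tx":-0.05,"ty":0,"tz":0.1,"wx":0,"wy":0,"wz":0},
    {"fingers":0.4,"tx":-0.05,"ty":0,"tz":0.1,"wx":0,"wy":0,"wz":0},
    {"fingers":0.4,"tx":0,"ty":0,"tz":0,"wx":0,"wy":0,"wz":0},
    {"fingers":0.4,"tx":0,"ty":0,"tz":0,"wx":0,"wy":0,"wz":0}
  ]
}}

```text
time_s: 21.25
position: [0.6225, -0.1187, 0.021]
tool_rot: [0.004, 0.693, 0.721, -0.002]
wrist_force: [-1.2, -18.5, 7.6]
opening: 0.0081
```

```bash
python3 st.py
```

```text
t 21.25 pos [ 0.6225 -0.1187  0.021 ] yaw tool x 92.32 z [ 0.003 -0.008 -1.   ] F [ -1.23 -18.5    7.63] op 0.0081 q [ 0.06  0.51  0.04  0.01 -1.09 -1.6 ]
```

>>> {"name": "arm_command", "arguments": {
  "rows": [
    {"fingers":0.4,"tx":-0.06,"ty":0,"tz":0.12,"wx":0,"wy":0,"wz":0},
    {"fingers":0.4,"tx":-0.08,"ty":0,"tz":0.12,"wx":0,"wy":0,"wz":0},
    {"fingers":0.4,"tx":-0.08,"ty":0,"tz":0.12,"wx":0,"wy":0,"wz":0},
    {"fingers":0.4,"tx":0,"ty":0,"tz":0,"wx":0,"wy":0,"wz":0},
    {"fingers":0.4,"tx":0,"ty":0,"tz":0,"wx":0,"wy":0,"wz":0}
  ]
}}

```text
time_s: 21.75
position: [0.6225, -0.1206, 0.0172]
tool_rot: [0.004, 0.693, 0.721, -0.002]
wrist_force: [-0.3, -17.7, 7.1]
opening: 0.0078
```

```bash
python3 st.py wrist w19; python3 -c "
from h import *
v=V('w19')
cv2.imwrite('pics/w19a.png',cv2.resize(v.p[150:260,235:335],None,fx=6,fy=5.4,interpolation=cv2.INTER_CUBIC))
cv2.imwrite('pics/w19b.png',cv2.resize(v.p[150:250,430:560],None,fx=6,fy=6,interpolation=cv2.INTER_CUBIC))
from dk import *
C=v.cloud()
for p in [(270,186),(300,183),(340,182),(380,180),(420,179),(460,180)]: print(p,dock(C[p[1]-1:p[1]+3,p[0]]).round(1).tolist())
"
```

```text
t 21.75 pos [ 0.6225 -0.1206  0.0172] yaw tool x 92.32 z [ 0.003 -0.008 -1.   ] F [ -0.3  -17.71   7.08] op 0.0078 q [ 0.06  0.52  0.03  0.01 -1.08 -1.59]
(270, 186) [[-0.0, 36.3, 16.6], [1.1, 42.0, 44.7], [1.1, 41.5, 44.4], [1.0, 40.9, 44.0]]
(300, 183) [[15.3, 44.3, 46.1], [15.3, 43.8, 45.9], [15.3, 43.4, 46.3], [15.3, 42.8, 45.6]]
(340, 182) [[34.4, 44.5, 44.2], [34.5, 43.9, 44.0], [34.2, 43.8, 45.7], [34.4, 43.1, 44.6]]
(380, 180) [[55.9, 44.0, 36.6], [54.1, 44.7, 42.5], [54.0, 44.3, 43.0], [53.7, 44.0, 43.9]]
(420, 179) [[76.9, 44.3, 34.9], [76.2, 44.1, 36.8], [74.2, 44.6, 41.4], [73.5, 44.4, 43.2]]
(460, 180) [[94.8, 45.1, 40.6], [94.3, 44.8, 41.5], [93.6, 44.5, 42.8], [93.9, 44.0, 42.5]]
```

View pics/w19a.png

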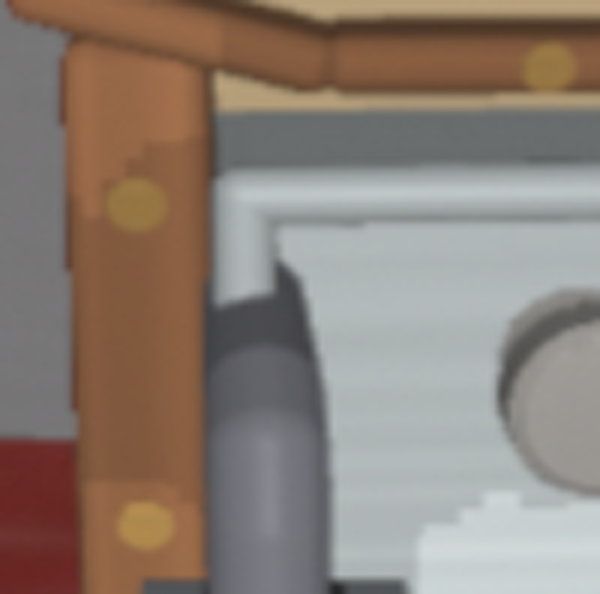

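View pics/w19b.png

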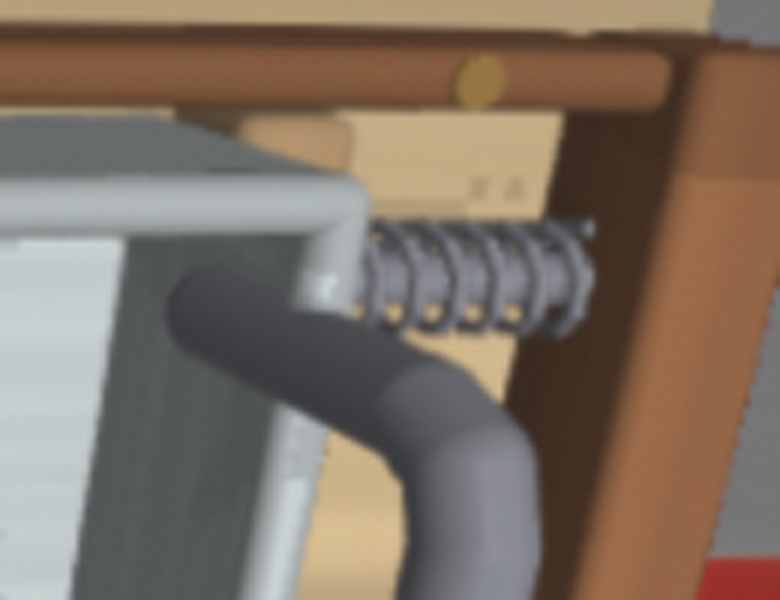

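>>> {"name": "arm_command", "arguments": {
  "rows": [
    {"fingers":0.4,"tx":-0.12,"ty":0,"tz":0.12,"wx":0,"wy":0,"wz":0},
    {"fingers":0.4,"tx":-0.12,"ty":0,"tz":0.12,"wx":0,"wy":0,"wz":0},
    {"fingers":0.4,"tx":-0.12,"ty":0,"tz":0.12,"wx":0,"wy":0,"wz":0},
    {"fingers":0.4,"tx":-0.1,"ty":0,"tz":0,"wx":0,"wy":0,"wz":0},
    {"fingers":0.4,"tx":0,"ty":0,"tz":0,"wx":0,"wy":0,"wz":0}
  ]
}}

```text
time_s: 22.3
position: [0.6225, -0.1232, 0.0125]
tool_rot: [0.003, 0.693, 0.721, -0.001]
wrist_force: [-0.0, -12.5, 4.3]
opening: 0.0073
```

```bash
python3 st.py wrist w20; python3 -c "
from h import *
v=V('w20')
from dk import *
C=v.cloud()
for p in [(280,188),(300,185),(340,184),(380,182),(420,181),(460,182)]: print(p,dock(C[p[1]-1:p[1]+3,p[0]]).round(1).tolist())
"
```

```text
t 22.3 pos [ 0.6225 -0.1232  0.0125] yaw tool x 92.3 z [ 0.003 -0.004 -1.   ] F [-1.000e-02 -1.254e+01  4.270e+00] op 0.0073 q [ 0.05  0.52  0.03  0.01 -1.08 -1.59]
(280, 188) [[3.3, 42.1, 42.0], [3.3, 41.7, 42.1], [3.3, 41.2, 42.2], [3.3, 40.7, 42.0]]
(300, 185) [[12.7, 43.3, 40.7], [12.6, 43.2, 42.5], [12.7, 42.4, 41.1], [12.7, 41.9, 41.2]]
(340, 184) [[31.5, 44.0, 41.6], [31.4, 43.7, 42.5], [31.7, 42.8, 40.8], [31.8, 42.3, 40.5]]
(380, 182) [[51.1, 44.6, 39.6], [50.4, 44.6, 41.7], [50.4, 44.1, 41.9], [50.5, 43.6, 41.7]]
(420, 181) [[72.6, 44.2, 34.8], [70.7, 44.6, 39.3], [69.9, 44.6, 41.3], [69.9, 44.1, 41.2]]
(460, 182) [[90.2, 44.9, 40.0], [89.6, 44.7, 41.2], [89.9, 44.1, 40.8], [89.1, 44.0, 42.4]]
```

>>> {"name": "arm_command", "arguments": {
  "rows": [
    {"fingers":0.4,"tx":-0.08,"ty":0,"tz":0.05,"wx":0,"wy":0,"wz":0},
    {"fingers":0.4,"tx":-0.08,"ty":0,"tz":0.05,"wx":0,"wy":0,"wz":0},
    {"fingers":0.4,"tx":-0.08,"ty":0,"tz":0,"wx":0,"wy":0,"wz":0},
    {"fingers":0.4,"tx":0,"ty":0,"tz":0,"wx":0,"wy":0,"wz":0}
  ]
}}

```text
time_s: 22.75
position: [0.6226, -0.1232, 0.0123]
tool_rot: [0.002, 0.693, 0.721, 0.001]
wrist_force: [-2.9, -3.4, 10.3]
opening: 0.0078
```

```bash
python3 st.py
```

```text
t 22.75 pos [ 0.6226 -0.1232  0.0123] yaw tool x 92.33 z [ 0.003 -0.002 -1.   ] F [-2.91 -3.35 10.27] op 0.0078 q [ 0.05  0.52  0.03  0.   -1.08 -1.58]
```

>>> {"name": "arm_command", "arguments": {
  "rows": [
    {"fingers":0.4,"tx":-0.05,"ty":0,"tz":-0.1,"wx":0,"wy":0,"wz":0},
    {"fingers":0.4,"tx":0,"ty":0,"tz":0,"wx":0,"wy":0,"wz":0},
    {"fingers":1.3,"tx":0,"ty":0,"tz":0,"wx":0,"wy":0,"wz":0},
    {"fingers":2,"tx":0,"ty":0,"tz":0,"wx":0,"wy":0,"wz":0},
    {"fingers":2.8,"tx":0,"ty":0,"tz":0,"wx":0,"wy":0,"wz":0},
    {"fingers":2.8,"tx":0,"ty":0,"tz":0,"wx":0,"wy":0,"wz":0}
  ]
}}

```text
time_s: 23.35
position: [0.6213, -0.1224, 0.0101]
tool_rot: [-0.0, 0.693, 0.721, -0.0]
wrist_force: [-0.3, -0.7, -0.5]
opening: 0.0281
```

```bash
python3 st.py wrist w21; python3 -c "
from h import *
v=V('w21')
from dk import *
C=v.cloud()
for p in [(280,188),(300,185),(340,184),(380,182),(420,181),(460,182)]: print(p,dock(C[p[1]-1:p[1]+3,p[0]]).round(1).tolist())
"
```

```text
t 23.35 pos [ 0.6213 -0.1224  0.0101] yaw tool x 92.31 z [-0.001  0.    -1.   ] F [-0.26 -0.67 -0.47] op 0.0281 q [ 0.05  0.53  0.03 -0.   -1.08 -1.58]
(280, 188) [[3.9, 43.8, 42.6], [3.9, 43.0, 41.1], [3.9, 42.6, 41.1], [3.9, 42.1, 41.4]]
(300, 185) [[13.3, 44.7, 40.0], [13.3, 44.2, 40.0], [13.2, 44.1, 41.9], [13.3, 43.3, 40.4]]
(340, 184) [[32.1, 45.1, 39.7], [32.0, 44.8, 40.6], [32.2, 44.1, 39.5], [31.7, 44.2, 42.1]]
(380, 182) [[54.0, 44.2, 30.3], [53.2, 44.2, 33.0], [52.8, 44.0, 34.2], [50.9, 44.8, 40.4]]
(420, 181) [[75.9, 44.1, 27.1], [74.1, 44.4, 31.1], [73.6, 44.2, 32.4], [72.6, 44.2, 34.9]]
(460, 182) [[95.0, 44.6, 31.1], [94.4, 44.3, 32.1], [92.6, 44.4, 35.3], [89.8, 45.0, 40.4]]
```

View pics/w21.png

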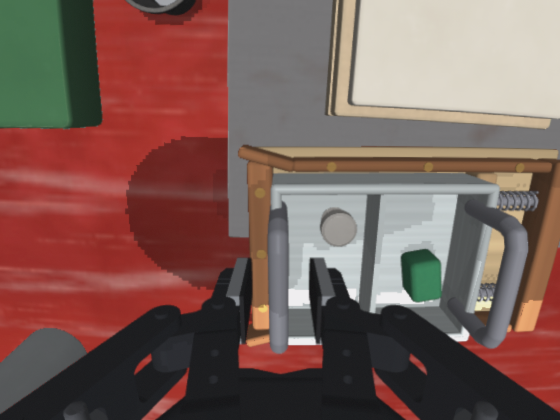

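>>> {"name": "arm_command", "arguments": {
  "rows": [
    {"fingers":2.8,"tx":-0.2,"ty":0,"tz":-0.5,"wx":0,"wy":0,"wz":0},
    {"fingers":2.8,"tx":0,"ty":0,"tz":-1.5,"wx":0,"wy":0,"wz":0},
    {"fingers":2.8,"tx":0,"ty":0,"tz":-2.5,"wx":0,"wy":0,"wz":0},
    {"fingers":2.8,"tx":0,"ty":-1,"tz":-3,"wx":0,"wy":0,"wz":0},
    {"fingers":2.8,"tx":0,"ty":-2,"tz":-3,"wx":0,"wy":0,"wz":0},
    {"fingers":2.8,"tx":2,"ty":-3,"tz":-3,"wx":0,"wy":0,"wz":0},
    {"fingers":2.8,"tx":2,"ty":-3,"tz":-2,"wx":0,"wy":0,"wz":0},
    {"fingers":2.8,"tx":0,"ty":0,"tz":0,"wx":0,"wy":0,"wz":0},
    {"fingers":2.8,"tx":0,"ty":0,"tz":0,"wx":0,"wy":0,"wz":0}
  ]
}}

```text
time_s: 24.3
position: [0.5301, -0.0881, 0.1668]
tool_rot: [0.001, 0.692, 0.721, 0.001]
wrist_force: [0.1, -0.4, -0.7]
opening: 0.0286
```

```bash
python3 st.py wrist w22; python3 st.py side d22; python3 -c "
from h import *
from dk import *
v=V('w22'); C=v.cloud(); D=dock(C.reshape(-1,3)).reshape(C.shape)
m=(abs(D[...,2]-40)<5)&(abs(D[...,1])<47)&(D[...,0]>-8)&(D[...,0]<120)
# rim: fit plane + extents
P=D[m]; A=np.c_[P[:,:2],np.ones(len(P))]; c=np.linalg.lstsq(A,P[:,2],rcond=None)[0]
print('n',len(P),'plane slopes deg',np.degrees(np.arctan(c[:2])).round(2),'z at (55,0)',(c@[55,0,1]).round(1),'x',np.quantile(P[:,0],[.005,.995]).round(1),'y',np.quantile(P[:,1],[.005,.995]).round(1))
cv2.imwrite('pics/d22c.png',cv2.resize(v.p*0+V('d22').p,None,fx=1,fy=1)[150:300,180:380])
x=V('d22').p[160:270,220:360];cv2.imwrite('pics/d22c.png',cv2.resize(x,None,fx=5,fy=5,interpolation=cv2.INTER_CUBIC))"
```

```text
t 24.3 pos [ 0.5301 -0.0881  0.1668] yaw tool x 92.34 z [ 0.002  0.    -1.   ] F [ 0.07 -0.37 -0.66] op 0.0286 q [ 0.13  0.24  0.01 -0.   -1.34 -1.66]
t 24.35 pos [ 0.5301 -0.0883  0.1656] yaw tool x 92.31 z [ 0.  0. -1.] F [ 0.19 -0.43  0.64] op 0.0275 q [ 0.13  0.24  0.01 -0.   -1.34 -1.66]
n 1149 plane slopes deg [-0.04  0.02] z at (55,0) 40.1 x [-1.000e-01  1.092e+02] y [-44.9  45.6]
```

View pics/w22.png

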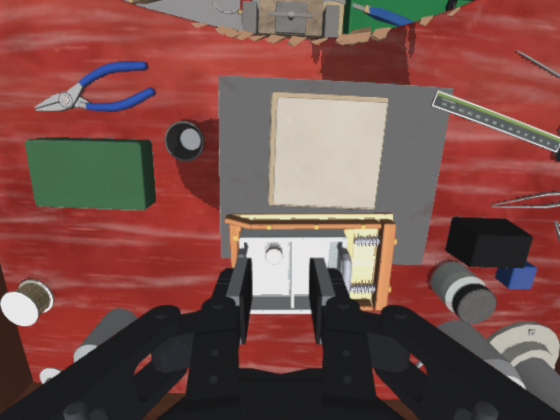

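View pics/d22c.png

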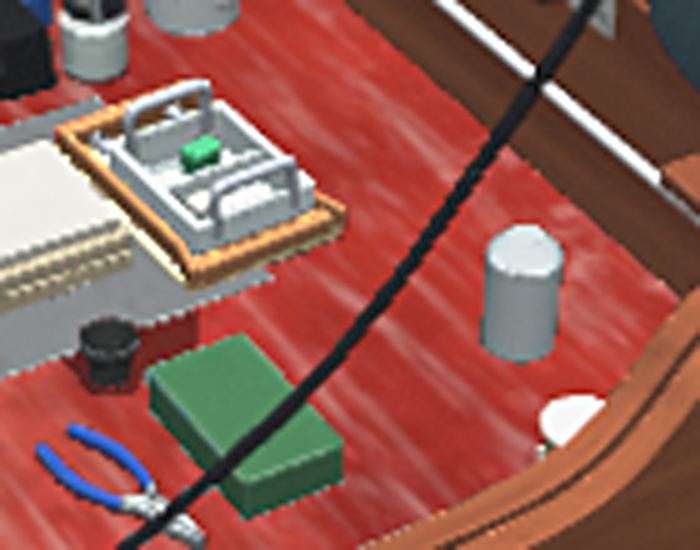

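The tray is seated. Its rim is at 40.1 mm with under 0.1° of tilt, and it spans dock x −0.1 to 109.2 mm. The wax and brass weight are still inside, and the gripper is clear.

```bash
python3 -c "
from workcell import job_done
print(job_done())"
```

```text
the job is handed in; nothing more can be done
None
```

The tray is home in its dock, flat on the floor between fence and sill, and I handed the job in at about 24 s. The brass weight and the wax are still in it.

**What I did:**
- Raised the front handle and drew the tray's nose over the sill, with the rear end on the bench.
- Moved to the rear handle and slid the tray in over the sill, nose down onto the dock's floor.
- Pushed it about 3–4 mm into the fence and set the rear end down behind the sill.

By the estimates, the steepest tilt was about 15–16°.

**Last checks:**
- **Seating:** the rim is at 40.1 mm (expected 8 + 32), with tilt below 0.1°. The tray spans dock x −0.1 to 109.2 mm and dock y ±45 mm.
- **Bystanders:** none moved as far as the pictures show; I did not measure their positions again.
- **Gripper:** open and well clear, with wrist force near zero.

**What disagreed or failed:**
- **Finger length:** both cameras showed the fingertips about 38 mm behind the stated TCP. My first grasp closed above the bar without touching it, so I worked from the observed fingertips after that.
- **Push force:** the highest wrist force I read along the push was 18.5 N. By the spring rates given, the fence itself took about 8–10 N and the rest was friction. I did not measure the sill load directly; it worked out at about 12 N at most.
- **Rear edge position:** just before the drop, the joint readings and the pictures differed by 1–2 mm on where the tray's rear edge was. I settled that by feel.

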